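# Lock the heater chip in its socket and take its temperature

### The job

Swing the socket's lever on the chip tester fully down so that its contact bars lock the heater chip, and only then take the pen thermometer out of its stand. Hold the thermometer's spring tip inside the dark ring printed on the chip, square to the sloping chip, pressed gently so that the tip is about half sprung in and never bottomed. Finish while still holding it there with the lever down, and leave the beakers, the bottle and the tip box where they stand.

Things in the scene. Friction and masses are not known exactly. Their poses are not given: they have to be found in the camera images.
- tester: Chip tester, fixed: white and grey case 150 x 124 x 34 mm, propped so that its face slopes 20 deg (0.349 rad), low edge at its front. Origin on the bench under the face's centre, which is 62 mm up; z up, x level to its back (uphill), y to its left. On the face a black socket 94 x 76 x 8 mm with the chip; right of it the lever. Stands left or right of the pen's stand.
- chip: White ceramic chip 60 x 44 x 3 mm fixed in the socket, parallel to the face. Origin at the centre of its upper side; z its outward normal (20 deg from vertical, towards the tester's front), x uphill, y left. Two grey contact bars, 4 mm higher, slide over its left and right edges as the lever goes down, to 18 mm from its centre line. End stops rise 1 mm above it.
- spot (a point): Centre of the dark ring (inner radius 6 mm, outer 7.5 mm, printed flat) on the chip's upper surface, 6 mm uphill of the chip's centre; same axes as the chip. Two square brass pads downhill of it are not the spot.
- clamp (a joint): Angle of the socket lever, rad: 0 = fully down, lying along the slope with its cross bar uphill (hard stop); 1.57 = square to the face; range 0 to 1.75, starts between 1.0 and 1.5. Stays where it is left; about 1 N at the bar moves it. The contact bars follow it through a cam shaft.
- lever_pivot (a point): Hinge axis of the lever, 10 mm above the face at the low end of the socket's right side. x along the lever towards the bar, y along the hinge axis (tester's left), z square to both (outwards from the face when down).
- lever_bar (a point): Centre of the black cross bar at the lever's free end: 12 mm diameter, 26 mm long along the hinge axis, 75 mm from the hinge axis, on a steel rod of 5 mm diameter; same axes as lever_pivot. When down, the bar's centre is 10 mm above the face, and nothing stands higher than 16 mm over the face beside it.
- stand: Stand of the pen, fixed: dark round foot of 86 mm diameter, 13 mm high, with an upright grey tube of 35 mm outer diameter and 22 mm bore, its rim 82 mm above the bench. Origin at the centre of its underside, z up.
- pen: Pen thermometer, loose, about 85 g, upright in the stand, its black flange (29 mm wide, 62 to 66 mm above the tip) on the rim. Origin on its axis at the released tip, 20 mm above the bench in the stand; z to its upper end at 156 mm. White round barrel, 20 mm diameter, from 66 to 148 mm; below the flange 18 mm, narrowing to a 7 mm nose 20 mm above the tip. Lift 75 mm to clear the tube.
- pen_grip (a point): Point on the pen's axis in the white barrel, 115 mm from the tip, 135 mm above the bench while in the stand: a good place to grip.
- pen_tip (a point): End of the spring tip (copper, rounded, 6 mm diameter) of the pen; moves with the tip as it springs in; z along the pen to its upper end.
- plunger (a joint): How far the spring tip is pushed into the pen's nose, m: 0 = released, 0.012 = bottomed. Spring: 1.35 N to start, 4 N at half (0.006), 6.75 N at the bottom (450 N/m).
- small_beaker: Bystander: glass beaker 70 mm wide, 98 mm high, behind the work. Origin at the centre of its underside.
- beaker_front: Bystander: tall glass beaker 109 mm wide, 182 mm high, right rear. Origin at the centre of its underside.
- white_bottle: Bystander: white bottle 52 mm in diameter, 112 mm high, left rear. Origin at the centre of its underside.
- tips: Bystander: pipette tip box 68 x 118 x 64 mm, right front. Origin at the centre of its underside.
Things that resemble listed ones, but are neither listed nor needed, are in the scene too. Of the things like the pen, leave any that is pink; of the rest the larger one is meant.

How it is judged:
By the outcome, as a careful person would: the job done as asked, in the order asked, and still so for the second after the job is handed in, while the arm keeps its last pose, push and grip.
It also fails if it takes over 48 s, if anything falls off the work surface, if the arm or the gripper's body presses on something with over 40 N, if the wrist force passes 120 N, or if a joint passes its speed limit or range.

### The arm

A 6-joint arm with a two-finger parallel gripper is mounted at the origin on a cart in front of the work surface, level with it; the furniture and walls round the work are solid. World frame = base frame: x ahead of the robot, y to its left, z up, the work surface at z = 0. Lengths are in m, angles in rad, forces in N, time in s.
With the tool pointing down it reaches from about 0.35 to 0.775 m from the base axis. Payload 5.5 kg.
Tool frame: the origin (TCP) lies at the very end of the fingers, on their centre line; the grasp point (between the pads) lies arm.pinch_z behind it (arm.pinch_z is the distance from the TCP to the grasp point, in m); z points along the fingers, y is the line along which they close (so a half turn about z gives the same grasp; the last joint's range is limited). The gripper opens to 85 mm and grips with 20 to 120 N. Pads are 22 mm wide; open, the fingers measure 114 mm over their backs; the gripper's body (76 mm by 85 mm) begins 54 mm behind the grasp point. The pads swing forward as they close: fully open they stand 13 mm farther back than shut.
Start: joints at [1.056, 0.313, 0.046, 1.304, 0, 1.431], TCP at [0.211, 0.535, 0.211] pointing down, gripper open.
Joint ranges: [-2.76, 2.76], [-0.86, 1.69], [-1.03, 1.26], [-2.2, 2.34], [-1.47, 1.5], [-3.14, 3.14]. Speed limits (rad/s): [2.57, 2.57, 3.14, 3.14, 3.14, 3.14].

### API

Orientations are given as a unit quaternion [w, x, y, z].
In Python, from bench import arm gives the robot as it stands.
- The arm moves only by the shell command python3 -m inch 'ROWS'. ROWS is JSON, a list of rows, each an object of numbers: "fingers": the opening, from -1 (shut) to 1 (fully open); "dx", "dy", "dz": the shift along the tool's x, y, z in units of 50 mm (1.0 is 50 mm); "rx", "ry", "rz": the turn, a rotation vector about the tool's x, y, z in units of 6 degrees (1.0 is 6 degrees). In form: [{"fingers": .., "dx": .., "dy": .., "dz": .., "rx": .., "ry": .., "rz": ..}, ...]. A call has 1 to 20 rows; each row shifts and turns the commanded pose from where the row before left it, along the tool's axes as they then stand; what a row does not reach is not made up. A row lasts 1/10 s, in which the tool goes at most 50 mm and 8.59 degrees, less where a joint would pass 70% of its speed; a pose out of reach is approached as far as the arm can. A call is refused whole if a number of a shift passes 1 or a number of a turn 1, either way. A call with a gripper value outside its range is refused whole. The fingers move at their own pace and stop on an object; the grip force is fixed at half the most. Time passes only in rows, so rows that do not move let the fingers close. It gives the time, the measured TCP pose, the force and the opening at its end, in the units of the state.
- arm.get_obs(): the state, without advancing time (a new reading comes with each control period).
- arm.read_camera(name): name is "scene" or "side" or "wrist"; returns a dict with "img" (384x512x3 uint8, red, green, blue), "depth" (384x512 float32, m along the optical axis (not along the pixel's ray), 0 where there is no reading), "mtx" (3x3 intrinsics, pixels), "R" (3x3) and "t" (3): a world point X has camera coordinates R X + t. Camera axes: x right, y down, z forward; pixel columns grow to the right and rows downward; lengths in m; the calibration is good to about 2 mm. A picture is of the moment at which its call begins.
- arm.job_done(): hands the job in, once; it reports no verdict.
The state is a dict: "time": time; "joints": joint angles; "qvel": joint speeds; "tau": joint torques, N m; "ee_pos": TCP position; "orientation": TCP orientation; "force": force on the tool from outside, world axes, zero at the start; "torque": the same for the moment, N m; "finger_gap": opening from 0.0 (shut) to 1.0 (fully open).
Only numpy, scipy, OpenCV 4.12 (cv2) and the standard library are available. Lean on these libraries where they do the work, as an engineer would, in place of code of your own. Each camera call takes 0.05 s, during which the arm holds its last target. There are 200 camera calls.

## Working session

There is one attempt and no reset: what is moved stays moved. The work goes in short steps, Python scripts to look and compute and a shell command to move; the robot and the scene stay as the last step left them, time stands still between calls to the robot, and variables do not carry over. Pictures are saved under pics/ and viewed, on a budget of 10 in all, crops included, one or two more only if the job needs it, and the job is handed in when it is done.

```bash
mkdir -p pics; ls
python3 - <<'E'
from bench import arm
import cv2, numpy as np
o=arm.get_obs();print({k:np.round(v,3) for k,v in o.items()},arm.pinch_z)
ims=[]
for n in ("scene","side"):
    c=arm.read_camera(n); np.savez(f"{n}0.npz",**c); ims.append(c["img"])
    print(n,c["mtx"].round(1).tolist(),c["R"].round(3).tolist(),c["t"].round(3).tolist())
    cv2.imwrite(f"pics/{n}0.png",cv2.cvtColor(c["img"],cv2.COLOR_RGB2BGR))
E
```

```text
pics
{'time': np.float64(0.0), 'joints': array([1.056, 0.314, 0.045, 1.304, 0.   , 1.431]), 'qvel': array([ 0.001, -0.001, -0.   ,  0.001,  0.   ,  0.001]), 'tau': array([ 2.0000e-03, -4.8062e+01,  2.9854e+01,  1.9000e-02,  0.0000e+00,
        0.0000e+00]), 'ee_pos': array([0.21 , 0.535, 0.21 ]), 'orientation': array([-0.   ,  0.186,  0.982, -0.001]), 'force': array([0.229, 0.647, 1.233]), 'torque': array([-0.014, -0.002,  0.04 ]), 'finger_gap': np.float64(0.998)} 0.0187
scene [[469.1, 0.0, 254.8], [0.0, 469.1, 196.0], [0.0, 0.0, 1.0]] [[0.672, -0.741, -0.009], [-0.493, -0.438, -0.752], [0.553, 0.51, -0.659]] [-0.371, 0.331, 1.146]
side [[347.7, 0.0, 250.8], [0.0, 347.7, 190.8], [0.0, 0.0, 1.0]] [[0.999, -0.053, 0.006], [-0.017, -0.411, -0.912], [0.051, 0.91, -0.411]] [-0.555, 0.12, 1.146]
```

View pics/scene0.png

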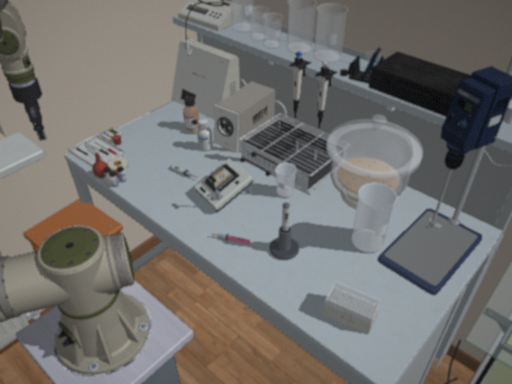

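View pics/side0.png

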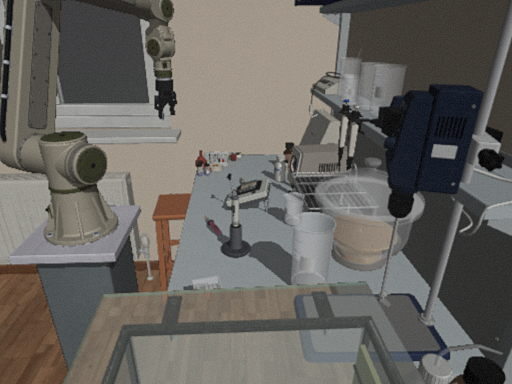

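The scene camera shows the tester at about (222,185), the pen in its stand at (285,230), and a pink pen lying at (232,239). I'll enlarge that area and locate things.

```bash
cat > h.py <<'E'
import numpy as np, cv2
from scipy.spatial.transform import Rotation as Rn
def cloud(c):
    d=c["depth"]; v,u=np.mgrid[:d.shape[0],:d.shape[1]]
    K=c["mtx"]; p=np.stack([(u-K[0,2])/K[0,0]*d,(v-K[1,2])/K[1,1]*d,d],-1)
    return (p-c["t"])@c["R"]
def proj(c,X):
    p=np.atleast_2d(X)@c["R"].T+c["t"]; q=p@c["mtx"].T; return q[:,:2]/q[:,2:]
def save(n,img): cv2.imwrite(f"pics/{n}.png",cv2.cvtColor(img,cv2.COLOR_RGB2BGR))
E
python3 - <<'E'
from h import *
c=np.load("scene0.npz"); P=cloud(c)
im=c["img"][150:265,180:310]; save("crop0",cv2.resize(im,None,fx=5,fy=5,interpolation=cv2.INTER_CUBIC))
# pen/stand
sub=P[195:262,265:305].reshape(-1,3)
for lo,hi in((0.006,.016),(.03,.08),(.1,.17)):
    s=sub[(sub[:,2]>lo)&(sub[:,2]<hi)]; print(lo,len(s),s.min(0).round(3),s.max(0).round(3),np.median(s,0).round(3))
print("top",sub[:,2].max())
sub=P[155:212,190:256].reshape(-1,3); s=sub[(sub[:,2]>.025)&(sub[:,2]<.2)]
print(len(s),s.min(0).round(3),s.max(0).round(3))
for r in range(160,212,4): print(r,[tuple((P[r,u]*1000).round().astype(int).tolist()) for u in range(192,256,8)])
E
```

```text
0.006 369 [ 0.457 -0.2    0.006] [ 0.698 -0.     0.016] [ 0.49  -0.167  0.012]
0.03 164 [ 0.481 -0.175  0.031] [ 0.512 -0.141  0.08 ] [ 0.49  -0.166  0.054]
0.1 137 [ 0.491 -0.168  0.1  ] [ 0.507 -0.15   0.17 ] [ 0.496 -0.162  0.138]
top 1.0005946527656275
1665 [0.471 0.063 0.025] [0.743 0.214 0.139]
160 [(614, 358, -1), (630, 333, 3), (652, 315, -1), (668, 290, 3), (689, 272, 0), (706, 249, 2), (714, 216, 14), (725, 188, 21)]
164 [(594, 334, 5), (613, 315, 4), (637, 299, -2), (657, 280, -4), (596, 172, 85), (613, 153, 86), (710, 213, -1), (732, 195, -3)]
168 [(582, 321, 1), (603, 304, -2), (617, 278, 2), (580, 194, 67), (582, 158, 85), (602, 142, 81), (612, 116, 89), (712, 176, 0)]
172 [(566, 304, 2), (585, 284, 1), (602, 262, 2), (557, 169, 78), (571, 148, 80), (581, 121, 89), (602, 107, 84), (693, 159, 2)]
176 [(550, 286, 3), (571, 269, -1), (482, 121, 132), (549, 162, 69), (561, 138, 75), (572, 113, 82), (589, 95, 81), (603, 74, 84)]
180 [(537, 272, 1), (556, 253, -1), (523, 172, 64), (535, 148, 70), (543, 119, 80), (565, 106, 74), (579, 85, 77), (598, 69, 74)]
184 [(526, 260, -3
[... 171 characters left out ...]
105, 86), (535, 113, 57), (545, 88, 64), (566, 74, 59), (607, 79, 30)]
192 [(496, 227, 0), (486, 173, 37), (501, 152, 39), (500, 112, 63), (524, 103, 53), (537, 80, 58), (566, 74, 42), (614, 85, 5)]
196 [(483, 212, -1), (497, 189, 4), (489, 139, 38), (496, 109, 51), (513, 91, 50), (534, 78, 44), (586, 95, 0), (605, 77, -1)]
200 [(469, 197, 1), (490, 182, -4), (478, 128, 35), (490, 104, 42), (507, 86, 41), (554, 100, 1), (573, 83, -1), (588, 61, 2)]
204 [(456, 182, 1), (477, 168, -5), (490, 144, 1), (478, 92, 40), (504, 84, 27), (540, 86, 2), (554, 65, 5), (576, 50, -1)]
208 [(443, 167, 2), (461, 151, -1), (479, 132, -2), (477, 92, 24), (514, 96, -3), (528, 74, 1), (545, 56, 0), (558, 34, 5)]
```

View pics/crop0.png

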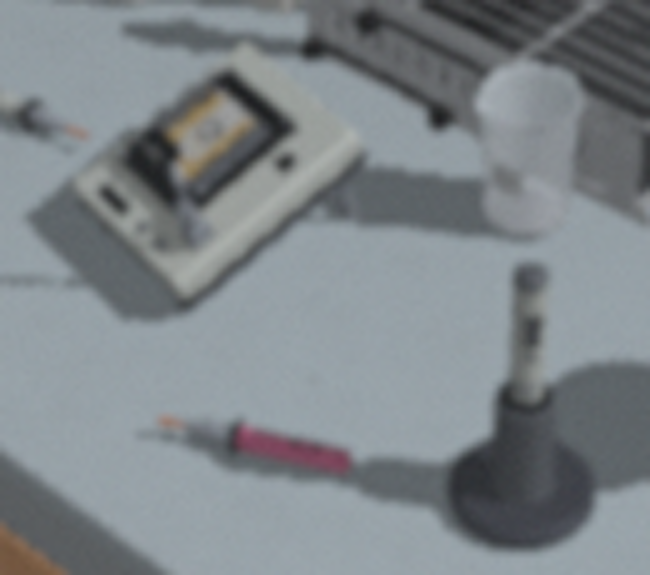

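Ring at about (222,176), lever up with its bar at (209,178), and the white pen in the stand at (286,222). Next I bring the wrist camera over the tester.

```bash
python3 -m inch '[{"fingers":-1,"dx":-0.5,"dy":-0.4,"dz":-0.1},{"fingers":-1,"dx":-0.5,"dy":-0.4,"dz":-0.1},{"fingers":-1,"dx":-0.5,"dy":-0.4,"dz":-0.1},{"fingers":-1,"dx":-0.5,"dy":-0.4,"dz":-0.1},{"fingers":-1,"dx":-0.5,"dy":-0.4,"dz":-0.1},{"fingers":-1,"dx":-0.5,"dy":-0.4,"dz":-0.1},{"fingers":-1,"dx":-0.5,"dy":-0.4,"dz":-0.1},{"fingers":-1,"dx":-0.5,"dy":-0.4,"dz":-0.1},{"fingers":-1,"dx":-0.5,"dy":-0.4,"dz":-0.1},{"fingers":-1,"dx":-0.5,"dy":-0.4,"dz":-0.1},{"fingers":-1,"dx":-0.5,"dy":-0.4,"dz":-0.1},{"fingers":-1,"dx":-0.5,"dy":-0.4,"dz":-0.1},{"fingers":-1,"dx":-0.5,"dy":-0.4,"dz":-0.1},{"fingers":-1,"dx":-0.5,"dy":-0.4},{"fingers":-1,"dx":-0.5,"dy":-0.4},{"fingers":-1,"rz":-0.8},{"fingers":-1,"rz":-0.8},{"fingers":-1,"rz":-0.8},{"fingers":-1}]'
python3 - <<'E'
from h import *
from bench import arm
c=arm.read_camera("wrist"); np.savez("wrist0.npz",**c); save("wrist0",c["img"])
o=arm.get_obs(); R=Rn.from_quat(o["orientation"],scalar_first=True).as_matrix()
print(R.round(3),o["joints"].round(3)); C=-c["R"].T@c["t"]; print("cam in tool",R.T@(C-o["ee_pos"]),"axis",R.T@c["R"][2])
E
```

```text
[[-0.931  0.366 -0.001]
 [ 0.366  0.931 -0.001]
 [ 0.    -0.001 -1.   ]] [1.056 0.314 0.045 1.304 0.    1.431]
cam in tool [ 0.07323822  0.00038968 -0.16313257] axis [-2.89869074e-01 -7.57962149e-05  9.57066306e-01]validation failed for argument at $[0]...
```

View pics/wrist0.png

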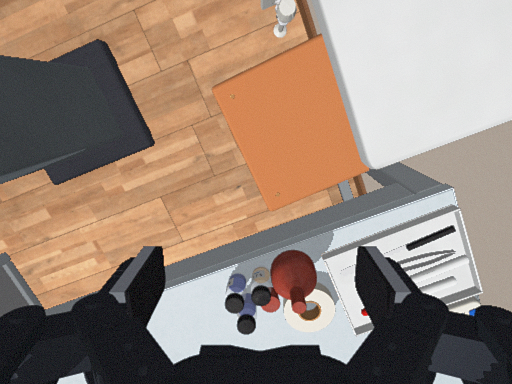

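The move was refused, so this view is still of the start area. Rows probably need every key.

```bash
python3 -m inch '[{"fingers":-1,"dx":-0.5,"dy":-0.4,"dz":-0.1,"rx":0,"ry":0,"rz":0},{"fingers":-1,"dx":-0.5,"dy":-0.4,"dz":-0.1,"rx":0,"ry":0,"rz":0},{"fingers":-1,"dx":-0.5,"dy":-0.4,"dz":-0.1,"rx":0,"ry":0,"rz":0},{"fingers":-1,"dx":-0.5,"dy":-0.4,"dz":-0.1,"rx":0,"ry":0,"rz":0},{"fingers":-1,"dx":-0.5,"dy":-0.4,"dz":-0.1,"rx":0,"ry":0,"rz":0},{"fingers":-1,"dx":-0.5,"dy":-0.4,"dz":-0.1,"rx":0,"ry":0,"rz":0},{"fingers":-1,"dx":-0.5,"dy":-0.4,"dz":-0.1,"rx":0,"ry":0,"rz":0},{"fingers":-1,"dx":-0.5,"dy":-0.4,"dz":-0.1,"rx":0,"ry":0,"rz":0},{"fingers":-1,"dx":-0.5,"dy":-0.4,"dz":-0.1,"rx":0,"ry":0,"rz":0},{"fingers":-1,"dx":-0.5,"dy":-0.4,"dz":-0.1,"rx":0,"ry":0,"rz":0},{"fingers":-1,"dx":-0.5,"dy":-0.4,"dz":-0.1,"rx":0,"ry":0,"rz":0},{"fingers":-1,"dx":-0.5,"dy":-0.4,"dz":-0.1,"rx":0,"ry":0,"rz":0},{"fingers":-1,"dx":-0.5,"dy":-0.4,"dz":0,"rx":0,"ry":0,"rz":0},{"fingers":-1,"dx":-0.5,"dy":-0.4,"dz":0,"rx":0,"ry":0,"rz":0},{"fingers":-1,"dx":-0.5,"dy":-0.4,"dz":0,"rx":0,"ry":0,"rz":0},{"fingers":-1,"dx":0,"dy":0,"dz":0,"rx":0,"ry":0,"rz":-0.8},{"fingers":-1,"dx":0,"dy":0,"dz":0,"rx":0,"ry":0,"rz":-0.8},{"fingers":-1,"dx":0,"dy":0,"dz":0,"rx":0,"ry":0,"rz":-0.8},{"fingers":-1,"dx":0,"dy":0,"dz":0,"rx":0,"ry":0,"rz":0},{"fingers":-1,"dx":0,"dy":0,"dz":0,"rx":0,"ry":0,"rz":0}]'
python3 - <<'E'
from h import *
from bench import arm
c=arm.read_camera("wrist"); np.savez("wrist1.npz",**c); save("wrist1",c["img"])
o=arm.get_obs(); R=Rn.from_quat(o["orientation"],scalar_first=True).as_matrix()
print(R.round(3),o["joints"].round(3)); print(c["mtx"])
E
```

```text
time: 2.15
ee_pos: [0.4495, 0.1187, 0.2708]
orientation: [-0.0, 0.063, 0.998, 0.0]
force: [-0.5, 0.6, 0.1]
finger_gap: 0.001
[[-0.992  0.125 -0.   ]
 [ 0.125  0.992  0.   ]
 [ 0.     0.    -1.   ]] [ 0.085  0.087 -0.091  1.393  0.     0.21 ]
[[325.17199274   0.         259.61121467]
 [  0.         325.17199274 189.59211416]
 [  0.           0.           1.        ]]
```

View pics/wrist1.png

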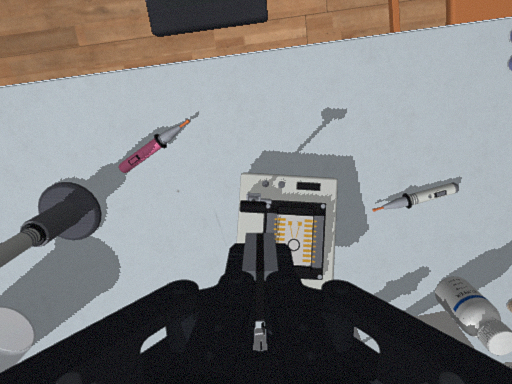

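Ring is at (293,244), lever bar at (253,206), stand at (68,212). The pink pen (155,150) and the small white pen (425,197) are decoys. I'll back off 70 mm for an unobstructed view.

```bash
python3 -m inch '[{"fingers":-1,"dx":0.5,"dy":0,"dz":0,"rx":0,"ry":0,"rz":0},{"fingers":-1,"dx":0.5,"dy":0,"dz":0,"rx":0,"ry":0,"rz":0},{"fingers":-1,"dx":0.4,"dy":0,"dz":0,"rx":0,"ry":0,"rz":0},{"fingers":-1,"dx":0,"dy":0,"dz":0,"rx":0,"ry":0,"rz":0},{"fingers":-1,"dx":0,"dy":0,"dz":0,"rx":0,"ry":0,"rz":0}]'
python3 - <<'E'
from h import *
from bench import arm
c=arm.read_camera("wrist"); np.savez("wrist2.npz",**c)
P=cloud(c); im=c["img"]
u0,v0=proj(c,[0.54,0.128,0.07])[0].astype(int); print(u0,v0)
k=im[v0-85:v0+85,u0-75:u0+75]; print("crop origin",u0-75,v0-85); save("crop1",cv2.resize(k,None,fx=3.5,fy=3.5,interpolation=cv2.INTER_CUBIC))
E
```

```text
time: 2.7
ee_pos: [0.3806, 0.1274, 0.2713]
orientation: [0.001, 0.062, 0.998, 0.0]
force: [-0.2, 0.3, -0.5]
finger_gap: -0.003
275 279
crop origin 200 194
```

View pics/crop1.png

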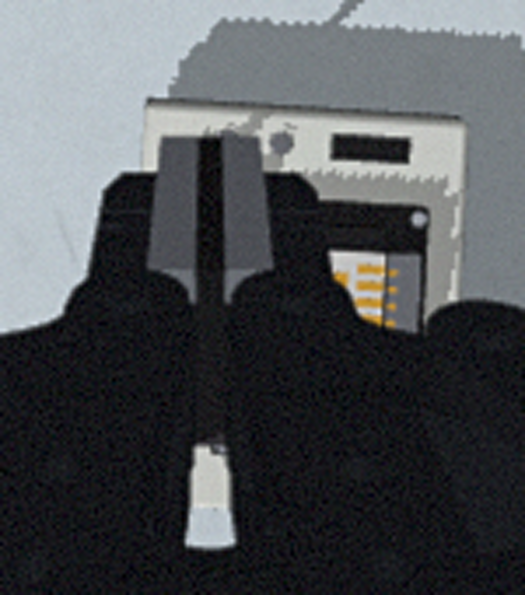

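Backing off hid it, because the fingers cover the forward part of the view. I go forward instead, so the tester appears above the fingers.

```bash
python3 -m inch '[{"fingers":-1,"dx":-0.5,"dy":0,"dz":-0.1,"rx":0,"ry":0,"rz":0},{"fingers":-1,"dx":-0.5,"dy":0,"dz":-0.1,"rx":0,"ry":0,"rz":0},{"fingers":-1,"dx":-0.5,"dy":0,"dz":-0.1,"rx":0,"ry":0,"rz":0},{"fingers":-1,"dx":-0.5,"dy":0,"dz":-0.1,"rx":0,"ry":0,"rz":0},{"fingers":-1,"dx":-0.5,"dy":0,"dz":-0.1,"rx":0,"ry":0,"rz":0},{"fingers":-1,"dx":-0.5,"dy":0,"dz":-0.1,"rx":0,"ry":0,"rz":0},{"fingers":-1,"dx":0,"dy":0,"dz":0,"rx":0,"ry":0,"rz":0},{"fingers":-1,"dx":0,"dy":0,"dz":0,"rx":0,"ry":0,"rz":0},{"fingers":-1,"dx":0,"dy":0,"dz":0,"rx":0,"ry":0,"rz":0}]'
python3 - <<'E'
from h import *
from bench import arm
c=arm.read_camera("wrist"); np.savez("wrist3.npz",**c)
im=c["img"]
u0,v0=proj(c,[0.54,0.128,0.07])[0].astype(int); print(u0,v0)
a,b=max(u0-85,0),max(v0-75,0)
k=im[b:b+150,a:a+170]; print("crop origin",a,b); save("crop2",cv2.resize(k,None,fx=4,fy=4,interpolation=cv2.INTER_CUBIC))
E
```

```text
time: 3.65
ee_pos: [0.5287, 0.1088, 0.3005]
orientation: [-0.001, 0.062, 0.998, 0.0]
force: [-0.5, 0.4, 0.7]
finger_gap: 0.003
276 160
crop origin 191 85
```

View pics/crop2.png

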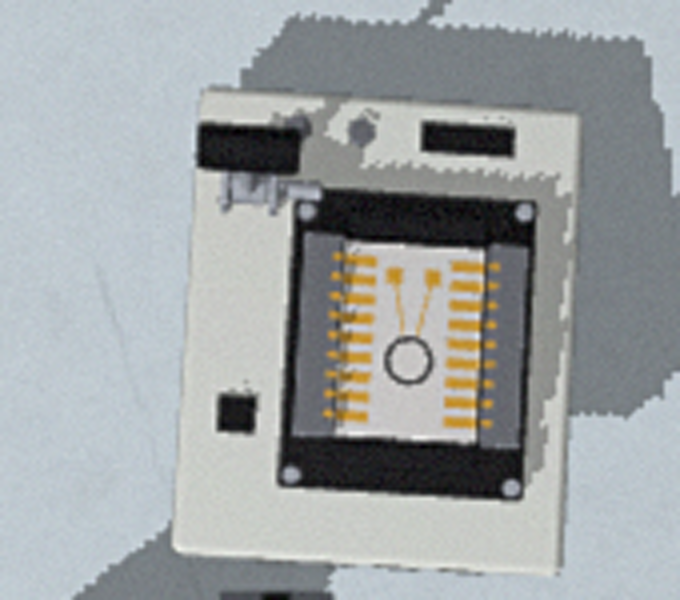

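Clear view: ring at (293,175) full-image, lever bar centre (253.5,121.5), case corners (242,108), (336,112), (330,228), (234,222).

```bash
cat >> h.py <<'E'
def ray(c,uv):
    d=np.linalg.inv(c["mtx"])@np.array([*uv,1.]); return -c["R"].T@c["t"], c["R"].T@d
def hit(c,uv,n,p0):
    C,d=ray(c,uv); return C+d*(n@(p0-C))/(n@d)
E
python3 - <<'E'
from h import *
c=np.load("wrist3.npz"); P=cloud(c)
q=lambda x,y:((x+.5)/4-.5+191,(y+.5)/4-.5+85)
m=np.zeros(c["depth"].shape,np.uint8); cv2.fillPoly(m,[np.array([q(*a) for a in((190,300),(275,300),(265,500),(540,510),(548,550),(185,535))],int)],1)
s=P[(m>0)&(c["depth"]>0)]; p0=np.median(s,0); 
for _ in range(3):
    p0=s.mean(0); n=np.linalg.svd(s-p0)[2][2]; n*=np.sign(n[2]); r=(s-p0)@n; s=s[abs(r)<3*max(r.std(),5e-4)]
print("plane n",n,"slope",np.degrees(np.arccos(n[2])),"yaw",np.degrees(np.arctan2(-n[1],-n[0])),r.std(),len(s))
cor=np.array([hit(c,q(*a),n,p0) for a in((203,92),(580,110),(558,573),(173,550))]); print(cor.round(4))
print("lens",[np.linalg.norm(cor[i]-cor[i-1]).round(4) for i in range(4)],"centre",cor.mean(0))
e=[(cor[3]-cor[0]),(cor[2]-cor[1])]; f=[cor[1]-cor[0],cor[2]-cor[3]]
print("yaw",[np.degrees(np.arctan2(a[1],a[0])) for a in e],[np.degrees(np.arctan2(a[1],a[0]))-90 for a in f])
# chip plane: height of chip points
yaw=np.radians(np.mean([np.degrees(np.arctan2(a[1],a[0])) for a in e]+[np.degrees(np.arctan2(a[1],a[0]))-90 for a in f]))
T=np.radians(20); ux=np.array([np.cos(yaw)*np.cos(T),np.sin(yaw)*np.cos(T),np.sin(T)]); uy=np.array([-np.sin(yaw),np.cos(yaw),0]); un=np.cross(ux,uy)
print("un",un)
F=cor.mean(0)
mm=np.zeros_like(m); cv2.fillPoly(mm,[np.array([q(*a) for a in((385,250),(440,250),(440,430),(380,430))],int)],1)
sc=P[(mm>0)&(c["depth"]>0)]; h=np.median((sc-F)@un); print("chip height over face",h,"slope chip",np.linalg.svd(sc-sc.mean(0))[2][2])
spot=hit(c,q(408,360),un,sc.mean(0)); print("spot",spot, "in face frame",[(spot-F)@a for a in(ux,uy,un)])
# chip corners for cross-check
for nme,a in(("chipTL",(345,243)),("chipBR",(482,443)),("sockRF",(300,195)),("sockLB",(520,498))):
    X=hit(c,q(*a),un,F+un*(h if 'chip' in nme else .008)); print(nme,[round((X-F)@b,4) for b in(ux,uy,un)])
b=P[int(85+120/4):int(85+172/4),191+52:191+73].reshape(-1,3); hh=(b-F)@un; b=b[hh>.04]; 
print("bar pts",len(b),np.median(b,0),[ [round(float(np.percentile((b-F)@a,k)),4) for k in(5,50,95)] for a in(ux,uy,un)])
np.savez("fit.npz",F=F,ux=ux,uy=uy,un=un,spot=spot)
# stand & pen from scene camera
c=np.load("scene0.npz");P=cloud(c); C=-c["R"].T@c["t"]
s=P[195:262,265:305].reshape(-1,3); s=s[(abs(s[:,0]-.5)<.06)&(abs(s[:,1]+.156)<.06)]
from scipy.optimize import least_squares
for lo,hi,rad in((.09,.082+.055,.010),(.03,.075,.0175)):
    t=s[(s[:,2]>lo)&(s[:,2]<hi)][:,:2]
    o=least_squares(lambda p:np.linalg.norm(t-p,axis=1)-rad,[.503,-.155],loss="soft_l1",f_scale=.001); print(rad,o.x,len(t),abs(o.fun).mean())
for n in("wrist3","wrist1","side0"):
    c=np.load(n+".npz");P=cloud(c).reshape(-1,3);s=P[(abs(P[:,0]-.5)<.06)&(abs(P[:,1]+.156)<.06)]
    for lo,hi,rad in((.09,.082+.055,.010),(.03,.075,.0175)):
        t=s[(s[:,2]>lo)&(s[:,2]<hi)][:,:2]
        if len(t)>20: o=least_squares(lambda p:np.linalg.norm(t-p,axis=1)-rad,[.503,-.155],loss="soft_l1",f_scale=.001); print(n,rad,o.x,len(t),abs(o.fun).mean())
E
```

```text
plane n [-0.33608708  0.06374667  0.93967113] slope 20.003599361534004 yaw -10.739887414555252 0.0008816925789605579 2021
[[0.4729 0.0926 0.038 ]
 [0.4934 0.2113 0.0372]
 [0.6295 0.1855 0.0877]
 [0.607  0.067  0.0877]]
lens [np.float64(0.1452), np.float64(0.1205), np.float64(0.1475), np.float64(0.1206)] centre [0.55068598 0.13909091 0.06263412]
yaw [np.float64(-10.817594773567441), np.float64(-10.745248773288132)] [np.float64(-9.763294864271572), np.float64(-10.767792103058682)]
un [-0.33626741  0.06246604  0.93969262]
chip height over face 0.01102867732395445 slope chip [-0.332797    0.07528851  0.93998819]
spot [0.55820182 0.14616233 0.07654424] in face frame [np.float64(0.01048771128757905), np.float64(0.008325160752587418), np.float64(0.01098562637086614)]
chipTL [np.float64(-0.0245), np.float64(-0.0129), np.float64(0.011)]
chipBR [np.float64(0.0346), np.float64(0.0323), np.float64(0.011)]
sockRF [np.float64(-0.0393), np.float64(-0.0275), np.float64(0.008)]
sockLB [np.float64(0.0507), np.float64(0.0453), np.float64(0.008)]
bar pts 248 [0.48376774 0.10767245 0.13573658] [[-0.037, -0.0312, -0.0269], [-0.0523, -0.0429, -0.0336], [0.0856, 0.0893, 0.091]]
0.01 [ 0.5031781  -0.15594791] 89 0.0010658476620434795
0.0175 [ 0.50343866 -0.15537937] 149 0.0012326663627437368
wrist3 0.01 [ 0.50319645 -0.15634261] 571 0.00036020956445342406
wrist3 0.0175 [ 0.50326862 -0.15644596] 580 0.0003412762473634156
wrist1 0.01 [ 0.50326537 -0.15632548] 666 0.00042937792218991573
wrist1 0.0175 [ 0.50331016 -0.15642364] 683 0.00038045594620049315
side0 0.01 [ 0.50118387 -0.15574155] 105 0.0010519803910221844
side0 0.0175 [ 0.50134597 -0.15543169] 162 0.0009910423241513084
```

Everything fits well: yaw −10.6°, slope 20°, stand (0.5033,−0.1564), spot (0.5582,0.1462,0.0765), lever about 1.4 rad. I align the tool's yaw, back off, then tilt 50°.

```bash
python3 -m inch '[{"fingers":-1,"dx":0.5,"dy":0,"dz":0,"rx":0,"ry":0,"rz":0.6},{"fingers":-1,"dx":0.5,"dy":0,"dz":0,"rx":0,"ry":0,"rz":0},{"fingers":-1,"dx":0.5,"dy":0,"dz":0,"rx":0,"ry":0,"rz":0},{"fingers":-1,"dx":0.5,"dy":0,"dz":0,"rx":0,"ry":0,"rz":0},{"fingers":-1,"dx":0,"dy":0,"dz":0,"rx":0,"ry":-0.8,"rz":0},{"fingers":-1,"dx":0,"dy":0,"dz":0,"rx":0,"ry":-0.8,"rz":0},{"fingers":-1,"dx":0,"dy":0,"dz":0,"rx":0,"ry":-0.8,"rz":0},{"fingers":-1,"dx":0,"dy":0,"dz":0,"rx":0,"ry":-0.8,"rz":0},{"fingers":-1,"dx":0,"dy":0,"dz":0,"rx":0,"ry":-0.8,"rz":0},{"fingers":-1,"dx":0,"dy":0,"dz":0,"rx":0,"ry":-0.8,"rz":0},{"fingers":-1,"dx":0,"dy":0,"dz":0,"rx":0,"ry":-0.8,"rz":0},{"fingers":-1,"dx":0,"dy":0,"dz":0,"rx":0,"ry":-0.8,"rz":0},{"fingers":-1,"dx":0,"dy":0,"dz":0,"rx":0,"ry":-0.8,"rz":0},{"fingers":-1,"dx":0,"dy":0,"dz":0,"rx":0,"ry":-0.8,"rz":0},{"fingers":-1,"dx":0,"dy":0,"dz":0,"rx":0,"ry":0,"rz":0},{"fingers":-1,"dx":0,"dy":0,"dz":0,"rx":0,"ry":0,"rz":0}]'
cat > lev.py <<'E'
from h import *
from bench import arm
f=np.load("fit.npz"); F,ux,uy,un=f["F"],f["ux"],f["uy"],f["un"]
def bar(t): return F+ux*(-.0425+.075*np.cos(t))+uy*(-.0432)+un*(.010+.075*np.sin(t))
def st():
    o=arm.get_obs(); return o["ee_pos"],Rn.from_quat(o["orientation"],scalar_first=True).as_matrix(),o
E
python3 - <<'E'
from lev import *
p,R,o=st(); tz=R[:,2]; print(p,"tool z in face",[tz@a for a in(ux,uy,un)],"tool x",[R[:,0]@a for a in(ux,uy,un)],o["joints"].round(2))
tan=lambda t: ux*np.sin(t)-un*np.cos(t)
c=lambda t: bar(t)-.006*tz
w=[p,c(1.42)-.035*ux,c(1.42)-.006*ux]+[c(t) for t in np.arange(1.3,0.05,-.12)]+[c(0.0)]
for a,b in zip(w,w[1:]): print(b.round(3),(R.T@(b-a)/.05).round(2))
E
```

```text
time: 5.3
ee_pos: [0.4297, 0.126, 0.3011]
orientation: [0.405, 0.085, 0.91, -0.037]
force: [0.7, -0.1, 0.3]
finger_gap: 0.001
[0.4297484  0.12602632 0.30107306] tool z in face [np.float64(0.4687322255662336), np.float64(-0.0006238183886255385), np.float64(-0.8833400882821655)] tool x [np.float64(-0.8833389924062124), np.float64(0.0013952271341832875), np.float64(-0.4687326293699022)] [ 0.4  -0.52 -0.81  0.53 -0.42  0.42]
[0.449 0.114 0.123] [ 2.36 -0.17  2.7 ]
[0.476 0.109 0.133] [-0.51  0.    0.27]
[0.49  0.106 0.136] [-0.24  0.    0.17]
[0.499 0.105 0.136] [-0.12  0.    0.13]
[0.508 0.103 0.136] [-0.11  0.    0.15]
[0.516 0.102 0.134] [-0.09  0.    0.16]
[0.525 0.1   0.131] [-0.07  0.    0.17]
[0.533 0.099 0.127] [-0.05  0.    0.17]
[0.54  0.097 0.122] [-0.03  0.    0.18]
[0.547 0.096 0.116] [-0.01  0.    0.18]
[0.553 0.095 0.109] [0.02 0.   0.18]
[0.558 0.094 0.102] [0.04 0.   0.18]
[0.562 0.093 0.094] [0.06 0.   0.17]
[0.565 0.092 0.087] [ 0.06 -0.    0.14]
```

```bash
python3 -m inch '[{"fingers":-1,"dx":0.47,"dy":-0.03,"dz":0.54,"rx":0,"ry":0,"rz":0},{"fingers":-1,"dx":0.47,"dy":-0.03,"dz":0.54,"rx":0,"ry":0,"rz":0},{"fingers":-1,"dx":0.47,"dy":-0.03,"dz":0.54,"rx":0,"ry":0,"rz":0},{"fingers":-1,"dx":0.47,"dy":-0.03,"dz":0.54,"rx":0,"ry":0,"rz":0},{"fingers":-1,"dx":0.47,"dy":-0.04,"dz":0.54,"rx":0,"ry":0,"rz":0},{"fingers":-1,"dx":0,"dy":0,"dz":0,"rx":0,"ry":0,"rz":0},{"fingers":-1,"dx":-0.26,"dy":0,"dz":0.14,"rx":0,"ry":0,"rz":0},{"fingers":-1,"dx":-0.25,"dy":0,"dz":0.13,"rx":0,"ry":0,"rz":0},{"fingers":-1,"dx":0,"dy":0,"dz":0,"rx":0,"ry":0,"rz":0},{"fingers":-1,"dx":0,"dy":0,"dz":0,"rx":0,"ry":0,"rz":0}]'
python3 - <<'E'
from lev import *
p,R,o=st(); print(p,o["joints"].round(2),o["force"],(R.T@(bar(1.42)-p)).round(4))
E
```

```text
time: 6.3
ee_pos: [0.4932, 0.1285, 0.1662]
orientation: [0.386, 0.092, 0.917, -0.047]
force: [-0.0, 0.0, 0.2]
finger_gap: -0.0
[0.4931826  0.12848262 0.16620685] [ 0.34 -0.22 -0.98  0.09 -0.39  0.39] [-0.0218623   0.03191836  0.23966398] [ 0.0276 -0.0218  0.0226]
```

The 50° tilt ran joint 3 close to its limit, so the pose wasn't reached; there was no contact. I switch to a 20° tilt, square to the face: push the bar uphill with the finger's side first, then down from above.

```bash
python3 -m inch '[{"fingers":-1,"dx":0,"dy":0,"dz":-0.5,"rx":0,"ry":0,"rz":0},{"fingers":-1,"dx":0,"dy":0,"dz":-0.5,"rx":0,"ry":0,"rz":0},{"fingers":-1,"dx":0,"dy":0,"dz":-0.3,"rx":0,"ry":0.8,"rz":0},{"fingers":-1,"dx":0,"dy":0,"dz":0,"rx":0,"ry":0.8,"rz":0},{"fingers":-1,"dx":0,"dy":0,"dz":0,"rx":0,"ry":0.8,"rz":0},{"fingers":-1,"dx":0,"dy":0,"dz":0,"rx":0,"ry":0.8,"rz":0},{"fingers":-1,"dx":0,"dy":0,"dz":0,"rx":0,"ry":0.8,"rz":0},{"fingers":-1,"dx":0,"dy":0,"dz":0,"rx":0,"ry":0.5,"rz":0},{"fingers":-1,"dx":0,"dy":0,"dz":0,"rx":0,"ry":0,"rz":0},{"fingers":-1,"dx":0,"dy":0,"dz":0,"rx":0,"ry":0,"rz":0}]'
cat >> lev.py <<'E'
Rf=np.column_stack([-ux,uy,-un])   # tool square to the face
def turn(R,Rt=Rf): return (Rn.from_matrix(R.T@Rt).as_rotvec(degrees=True)/6).round(2)
E
python3 - <<'E'
from lev import *
p,R,o=st(); print(p,"turn",turn(R),o["joints"].round(2))
c=lambda t: bar(t)-.018*ux-.009*un
w=[p,c(1.42)-.025*ux+.03*un,c(1.42)-.025*ux,c(1.42)]+[c(t) for t in np.arange(1.3,0.6,-.1)]
for a,b in zip(w,w[1:]): print(b.round(3),(Rf.T@(b-a)/.05).round(2))
E
```

```text
time: 7.3
ee_pos: [0.4466, 0.1389, 0.2099]
orientation: [0.16, 0.1, 0.982, -0.025]
force: [0.1, 0.4, 0.1]
finger_gap: -0.006
[0.4465635  0.13889944 0.20994194] turn [-0.23 -0.23 -0.14] [ 0.23 -0.13 -0.5   0.9  -0.15  0.41]
[0.439 0.116 0.136] [ 0.57 -0.48  1.37]
[0.449 0.114 0.108] [0.  0.  0.6]
[0.472 0.11  0.116] [-0.5 -0.  -0. ]
[0.481 0.108 0.118] [-0.18  0.    0.04]
[0.488 0.107 0.118] [-0.14  0.    0.05]
[0.496 0.105 0.117] [-0.14 -0.    0.06]
[0.503 0.104 0.116] [-0.13 -0.    0.07]
[0.51  0.103 0.114] [-0.12  0.    0.09]
[0.517 0.101 0.111] [-0.11 -0.    0.1 ]
[0.523 0.1   0.108] [-0.1  -0.    0.11]
```

```bash
python3 -m inch '[{"fingers":-1,"dx":0,"dy":0,"dz":0,"rx":-0.23,"ry":-0.23,"rz":-0.14},{"fingers":-1,"dx":0.19,"dy":-0.16,"dz":0.45,"rx":0,"ry":0,"rz":0},{"fingers":-1,"dx":0.19,"dy":-0.16,"dz":0.45,"rx":0,"ry":0,"rz":0},{"fingers":-1,"dx":0.19,"dy":-0.16,"dz":0.47,"rx":0,"ry":0,"rz":0},{"fingers":-1,"dx":0,"dy":0,"dz":0.3,"rx":0,"ry":0,"rz":0},{"fingers":-1,"dx":0,"dy":0,"dz":0.3,"rx":0,"ry":0,"rz":0},{"fingers":-1,"dx":0,"dy":0,"dz":0,"rx":0,"ry":0,"rz":0},{"fingers":-1,"dx":0,"dy":0,"dz":0,"rx":0,"ry":0,"rz":0}]'
python3 - <<'E'
from lev import *
p,R,o=st(); print(p,"turn",turn(R),o["joints"].round(2)); c=bar(1.42)-.018*ux-.009*un
print((Rf.T@(c-p)/.05).round(2))
E
```

```text
time: 8.1
ee_pos: [0.4482, 0.1145, 0.1076]
orientation: [0.173, 0.09, 0.981, -0.016]
force: [0.1, -0.0, -0.1]
finger_gap: 0.005
[0.44818568 0.11446297 0.10763364] turn [ 0.   -0.01  0.01] [ 0.16 -0.09 -0.75  0.58 -0.11  0.32]
[-0.52 -0.01  0.  ]
```

Reached exactly. Pushing the bar uphill along its arc.

```bash
python3 -m inch '[{"fingers":-1,"dx":-0.17,"dy":0,"dz":0,"rx":0,"ry":0,"rz":0},{"fingers":-1,"dx":-0.17,"dy":0,"dz":0,"rx":0,"ry":0,"rz":0},{"fingers":-1,"dx":-0.18,"dy":0,"dz":0,"rx":0,"ry":0,"rz":0},{"fingers":-1,"dx":-0.18,"dy":0,"dz":0.04,"rx":0,"ry":0,"rz":0},{"fingers":-1,"dx":-0.14,"dy":0,"dz":0.05,"rx":0,"ry":0,"rz":0},{"fingers":-1,"dx":-0.14,"dy":0,"dz":0.06,"rx":0,"ry":0,"rz":0},{"fingers":-1,"dx":-0.13,"dy":0,"dz":0.07,"rx":0,"ry":0,"rz":0},{"fingers":-1,"dx":-0.12,"dy":0,"dz":0.09,"rx":0,"ry":0,"rz":0},{"fingers":-1,"dx":-0.11,"dy":0,"dz":0.1,"rx":0,"ry":0,"rz":0},{"fingers":-1,"dx":-0.1,"dy":0,"dz":0.11,"rx":0,"ry":0,"rz":0},{"fingers":-1,"dx":0,"dy":0,"dz":0,"rx":0,"ry":0,"rz":0}]'
python3 - <<'E'
from lev import *
p,R,o=st(); print(p,"turn",turn(R))
c=arm.read_camera("scene"); np.savez("scene1.npz",**c); save("crop3",cv2.resize(c["img"][130:230,165:285],None,fx=5,fy=5,interpolation=cv2.INTER_CUBIC))
E
```

```text
time: 9.2
ee_pos: [0.5355, 0.099, 0.1162]
orientation: [0.183, 0.092, 0.979, -0.016]
force: [3.3, -2.5, 17.2]
finger_gap: -0.004
[0.53551122 0.09901337 0.11621341] turn [ 0.01  0.2  -0.03]
```

View pics/crop3.png

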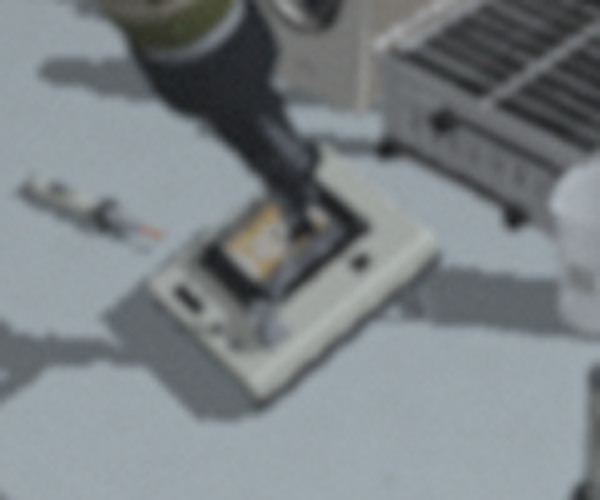

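Run:
```python
from lev import *
p,R,o=st(); print("tcp face",[round((p-F)@a,4) for a in(ux,uy,un)],o["force"],[o["force"]@a for a in (ux,uy,un)],o["joints"].round(3))
c=np.load("scene1.npz"); im=c["img"].copy()
for t in np.arange(0,1.5,.2):
    print(round(t,1),((proj(c,bar(t))[0]-[165,130])*5).round(), [round((bar(t)-F)@a,3) for a in(ux,un)])
print(((proj(c,p)[0]-[165,130])*5).round())
```

```text
tcp face [np.float64(0.0097), np.float64(-0.042), np.float64(0.0527)] [ 2.78130283 -0.68405203 16.56539559] [np.float64(8.352708611457974), np.float64(-0.16457340003015367), np.float64(14.588388467210653)] [ 0.094  0.044 -0.61   0.562 -0.097  0.263]
0.0 [357. 245.] [np.float64(0.032), np.float64(0.01)]
0.2 [347. 232.] [np.float64(0.031), np.float64(0.025)]
0.4 [334. 223.] [np.float64(0.027), np.float64(0.039)]
0.6 [319. 217.] [np.float64(0.019), np.float64(0.052)]
0.8 [300. 215.] [np.float64(0.01), np.float64(0.064)]
1.0 [280. 218.] [np.float64(-0.002), np.float64(0.073)]
1.2 [259. 225.] [np.float64(-0.015), np.float64(0.08)]
1.4 [238. 237.] [np.float64(-0.03), np.float64(0.084)]
[305. 226.]
```

Run:
```python
from lev import *
w=arm.read_camera("wrist"); np.savez("wrist4.npz",**w); s=arm.read_camera("side"); np.savez("side1.npz",**s)
a=cv2.resize(w["img"][40:340,160:410],None,fx=1.9,fy=1.9); b=cv2.resize(s["img"][130:240,195:300],(int(105*570/110)//2,285),interpolation=cv2.INTER_CUBIC)
b=cv2.copyMakeBorder(b,0,570-285,0,0,cv2.BORDER_CONSTANT); save("mix",np.hstack([a,b])); print(a.shape,b.shape)
print(arm.get_obs()["force"])
```

```text
(570, 475, 3) (570, 272, 3)
[ 2.55792351 -0.98951146 14.00129648]
```

View pics/mix.png

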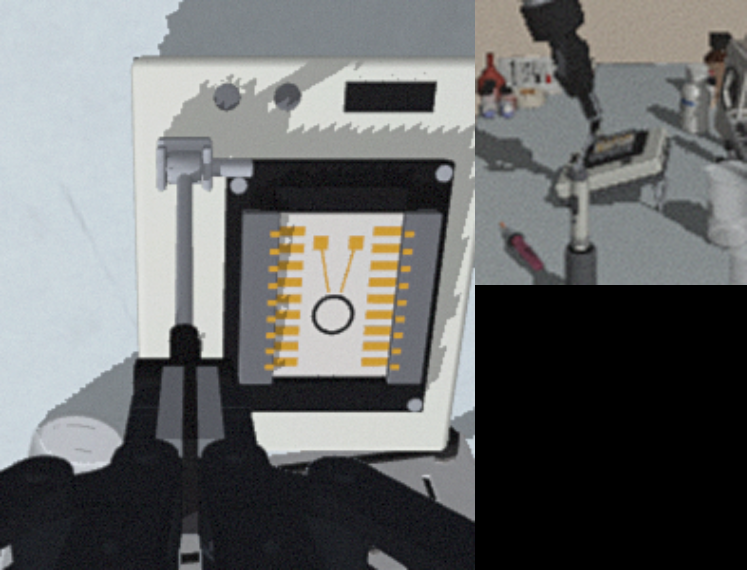

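The lever has swung most of the way: the rod lies ahead of the fingers, with the bar under the fingertips. I lift, go over the bar and push down.

```bash
python3 -m inch '[{"fingers":-1,"dx":0,"dy":0,"dz":-0.2,"rx":0,"ry":0,"rz":0},{"fingers":-1,"dx":0,"dy":0,"dz":-0.2,"rx":0,"ry":0,"rz":0},{"fingers":-1,"dx":-0.25,"dy":0,"dz":0,"rx":0,"ry":0,"rz":0},{"fingers":-1,"dx":-0.25,"dy":0,"dz":0,"rx":0,"ry":0,"rz":0},{"fingers":-1,"dx":0,"dy":0,"dz":0,"rx":0,"ry":0,"rz":0},{"fingers":-1,"dx":0,"dy":0,"dz":0,"rx":0,"ry":0,"rz":0}]'
python3 - <<'E'
from lev import *
p,R,o=st(); print("tcp face",[round((p-F)@a,4) for a in(ux,uy,un)],turn(R))
for n in ("scene",):
    c=arm.read_camera(n); P=cloud(c).reshape(-1,3); q=np.stack([(P-F)@a for a in(ux,uy,un)],1)
    k=(abs(q[:,1]+.043)<.012)&(q[:,0]>-.04)&(q[:,0]<.05)&(q[:,2]>.012)&(q[:,2]<.1)
    t=q[k]; 
    for lo in np.arange(.012,.1,.008):
        s=t[(t[:,2]>=lo)&(t[:,2]<lo+.008)]
        if len(s): print(round(lo,3),len(s),s[:,0].min().round(3),np.median(s[:,0]).round(3),s[:,0].max().round(3))
E
```

```text
time: 9.95
ee_pos: [0.5411, 0.0971, 0.1347]
orientation: [0.172, 0.09, 0.981, -0.016]
force: [-0.2, -0.0, 0.2]
finger_gap: -0.001
tcp face [np.float64(0.023), np.float64(-0.043), np.float64(0.0683)] [ 0.   -0.01 -0.  ]
0.012 11 -0.04 -0.037 0.021
0.02 3 -0.032 -0.031 -0.03
0.028 7 -0.029 -0.023 -0.019
0.036 5 -0.024 -0.016 -0.014
0.044 7 -0.013 -0.009 -0.003
0.052 5 -0.008 -0.004 0.0
0.06 10 -0.002 0.003 0.011
0.068 21 0.002 0.007 0.013
0.084 5 0.015 0.028 0.034
0.092 7 0.013 0.017 0.02
```

Run:
```python
from lev import *
w=arm.read_camera("wrist"); np.savez("wrist5.npz",**w); 
for n in("scene1","wrist4","wrist5"):
    c=np.load(n+".npz"); P=cloud(c).reshape(-1,3); q=np.stack([(P-F)@a for a in(ux,uy,un)],1)
    k=(abs(q[:,1]+.043)<.005)&(q[:,0]>-.045)&(q[:,0]<.06)&(q[:,2]>.012)&(q[:,2]<.13); t=q[k]; print(n)
    for lo in np.arange(-.045,.06,.007):
        s=t[(t[:,0]>=lo)&(t[:,0]<lo+.007)]
        if len(s): print("  x",round(lo+.0035,3),len(s),np.percentile(s[:,2],[5,50,95]).round(3))
save("wr5",w["img"][40:340,130:430])
```

```text
scene1
  x -0.041 6 [0.013 0.016 0.018]
  x -0.034 4 [0.015 0.019 0.029]
  x -0.028 5 [0.025 0.031 0.035]
  x -0.02 5 [0.034 0.035 0.039]
  x -0.014 6 [0.039 0.045 0.046]
  x -0.007 5 [0.052 0.055 0.058]
  x 0.0 13 [0.057 0.07  0.098]
  x 0.007 2 [0.073 0.096 0.118]
  x 0.014 2 [0.073 0.094 0.115]
  x 0.022 4 [0.074 0.083 0.088]
wrist4
  x -0.041 201 [0.014 0.015 0.016]
  x -0.034 135 [0.013 0.02  0.024]
  x -0.028 119 [0.026 0.029 0.034]
  x -0.02 128 [0.033 0.038 0.042]
  x -0.014 153 [0.042 0.046 0.051]
  x -0.007 471 [0.051 0.117 0.129]
  x 0.0 1766 [0.063 0.101 0.125]
  x 0.007 334 [0.11  0.118 0.122]
  x 0.014 453 [0.11  0.121 0.127]
  x 0.022 83 [0.11  0.111 0.125]
wrist5
  x -0.041 164 [0.014 0.015 0.016]
  x -0.034 124 [0.013 0.019 0.025]
  x -0.028 103 [0.025 0.029 0.033]
  x -0.02 110 [0.033 0.037 0.041]
  x -0.014 117 [0.041 0.045 0.049]
  x -0.007 141 [0.049 0.054 0.06 ]
  x 0.0 293 [0.059 0.065 0.071]
  x 0.007 257 [0.071 0.073 0.074]
  x 0.014 1194 [0.094 0.116 0.127]
  x 0.022 129 [0.125 0.126 0.127]
  x 0.028 125 [0.125 0.126 0.127]
  x 0.035 40 [0.125 0.126 0.127]
```

View pics/wr5.png

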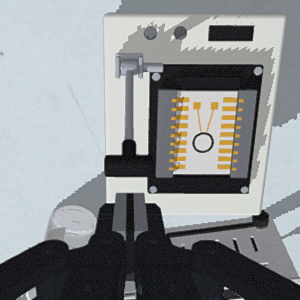

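The lever stands at about 0.87 rad: the bar at (130,165) is now downhill of the fingers, which slid over it. I lift, come back over the bar top, and press down along its arc.

```bash
python3 - <<'E'
from lev import *
c=lambda t: bar(t)+.006*un
w=[c(t) for t in np.arange(.87,-.01,-.0791)]
for a,b in zip(w,w[1:]): print((Rf.T@(b-a)/.05).round(2),[round((b-F)@a,4) for a in(ux,un)])
E
python3 -m inch '[{"fingers":-1,"dx":0,"dy":0,"dz":-0.2,"rx":0,"ry":0,"rz":0},{"fingers":-1,"dx":0,"dy":0,"dz":-0.2,"rx":0,"ry":0,"rz":0},{"fingers":-1,"dx":0.19,"dy":0,"dz":0,"rx":0,"ry":0,"rz":0},{"fingers":-1,"dx":0.19,"dy":0,"dz":0,"rx":0,"ry":0,"rz":0},{"fingers":-1,"dx":0,"dy":0,"dz":0,"rx":0,"ry":0,"rz":0},{"fingers":-1,"dx":0,"dy":0,"dz":0.13,"rx":0,"ry":0,"rz":0},{"fingers":-1,"dx":0,"dy":0,"dz":0.13,"rx":0,"ry":0,"rz":0},{"fingers":-1,"dx":0,"dy":0,"dz":0,"rx":0,"ry":0,"rz":0},{"fingers":-1,"dx":0,"dy":0,"dz":0,"rx":0,"ry":0,"rz":0}]'
python3 - <<'E'
from lev import *
p,R,o=st(); print("tcp face",[round((p-F)@a,4) for a in(ux,uy,un)],turn(R),o["force"])
E
```

```text
[-0.09 -0.    0.08] [np.float64(0.0102), np.float64(0.0693)]
[-0.08 -0.    0.09] [np.float64(0.0143), np.float64(0.065)]
[-0.07 -0.    0.09] [np.float64(0.018), np.float64(0.0603)]
[-0.07 -0.    0.1 ] [np.float64(0.0213), np.float64(0.0554)]
[-0.06  0.    0.1 ] [np.float64(0.0242), np.float64(0.0503)]
[-0.05 -0.    0.11] [np.float64(0.0267), np.float64(0.0449)]
[-0.04  0.    0.11] [np.float64(0.0288), np.float64(0.0393)]
[-0.03  0.    0.11] [np.float64(0.0304), np.float64(0.0336)]
[-0.02 -0.    0.12] [np.float64(0.0316), np.float64(0.0278)]
[-0.01  0.    0.12] [np.float64(0.0323), np.float64(0.0219)]
[-0.    0.    0.12] [np.float64(0.0325), np.float64(0.016)]
time: 10.95
ee_pos: [0.521, 0.1009, 0.1347]
orientation: [0.172, 0.09, 0.981, -0.016]
force: [0.3, -1.1, 0.7]
finger_gap: -0.0
tcp face [np.float64(0.0038), np.float64(-0.043), np.float64(0.0753)] [ 0.   -0.01  0.  ] [ 0.32149221 -1.14295932  0.67972415]
```

Just above the bar. Press down along the arc.

```bash
python3 -m inch '[{"fingers":-1,"dx":-0.07,"dy":0,"dz":0.12,"rx":0,"ry":0,"rz":0},{"fingers":-1,"dx":-0.08,"dy":0,"dz":0.09,"rx":0,"ry":0,"rz":0},{"fingers":-1,"dx":-0.07,"dy":0,"dz":0.09,"rx":0,"ry":0,"rz":0},{"fingers":-1,"dx":-0.07,"dy":0,"dz":0.1,"rx":0,"ry":0,"rz":0},{"fingers":-1,"dx":-0.06,"dy":0,"dz":0.1,"rx":0,"ry":0,"rz":0},{"fingers":-1,"dx":-0.05,"dy":0,"dz":0.11,"rx":0,"ry":0,"rz":0},{"fingers":-1,"dx":0,"dy":0,"dz":0,"rx":0,"ry":0,"rz":0}]'
python3 - <<'E'
from lev import *
p,R,o=st(); print("tcp face",[round((p-F)@a,4) for a in(ux,uy,un)],turn(R),[o["force"]@a for a in(ux,uy,un)])
E
```

```text
time: 11.65
ee_pos: [0.55, 0.0955, 0.1127]
orientation: [0.172, 0.09, 0.981, -0.016]
force: [1.1, -0.5, -1.4]
finger_gap: 0.001
tcp face [np.float64(0.024), np.float64(-0.043), np.float64(0.0446)] [ 0.   -0.01  0.  ] [np.float64(0.6529756552299936), np.float64(-0.3127649402365947), np.float64(-1.7041172909335338)]
```

```bash
python3 -m inch '[{"fingers":-1,"dx":-0.06,"dy":0,"dz":0.11,"rx":0,"ry":0,"rz":0},{"fingers":-1,"dx":-0.05,"dy":0,"dz":0.12,"rx":0,"ry":0,"rz":0},{"fingers":-1,"dx":-0.03,"dy":0,"dz":0.12,"rx":0,"ry":0,"rz":0},{"fingers":-1,"dx":-0.02,"dy":0,"dz":0.12,"rx":0,"ry":0,"rz":0},{"fingers":-1,"dx":-0.01,"dy":0,"dz":0.08,"rx":0,"ry":0,"rz":0},{"fingers":-1,"dx":0,"dy":0,"dz":0.04,"rx":0,"ry":0,"rz":0},{"fingers":-1,"dx":0,"dy":0,"dz":0.04,"rx":0,"ry":0,"rz":0},{"fingers":-1,"dx":0,"dy":0,"dz":0,"rx":0,"ry":0,"rz":0}]'
python3 - <<'E'
from lev import *
p,R,o=st(); print("tcp face",[round((p-F)@a,4) for a in(ux,uy,un)],turn(R),[o["force"]@a for a in(ux,uy,un)])
E
```

```text
time: 12.45
ee_pos: [0.5681, 0.0923, 0.0865]
orientation: [0.173, 0.09, 0.981, -0.016]
force: [0.3, 0.7, -0.8]
finger_gap: 0.003
tcp face [np.float64(0.0323), np.float64(-0.0428), np.float64(0.0137)] [ 0.   -0.01  0.  ] [np.float64(-0.13681173768326965), np.float64(0.7379948899610438), np.float64(-0.8029992989349026)]
```

```bash
cat > chk.py <<'E'
from lev import *
def rod(n="wrist"):
    c=arm.read_camera(n); P=cloud(c).reshape(-1,3); q=np.stack([(P-F)@a for a in(ux,uy,un)],1)
    t=q[(abs(q[:,1]+.043)<.004)&(q[:,0]>-.045)&(q[:,0]<.06)&(q[:,2]>-.005)&(q[:,2]<.13)]
    for lo in np.arange(-.045,.06,.007):
        s=t[(t[:,0]>=lo)&(t[:,0]<lo+.007)]
        if len(s): print("  x",round(lo+.0035,3),len(s),np.percentile(s[:,2],[5,50,95]).round(3))
    return c
E
python3 - <<'E'
from chk import *
c=rod(); print(c["img"].shape); save("wr6",np.hstack([c["img"][40:340,130:430]])); rod("scene")
E
```

```text
x -0.041 264 [0.013 0.015 0.017]
  x -0.034 233 [-0.     0.02   0.024]
  x -0.028 247 [-0.001  0.028  0.033]
  x -0.02 260 [-0.001  0.036  0.041]
  x -0.014 301 [-0.     0.045  0.049]
  x -0.007 337 [0.    0.054 0.06 ]
  x 0.0 652 [0.058 0.065 0.072]
  x 0.007 456 [0.001 0.073 0.074]
  x 0.014 111 [-0.     0.072  0.105]
  x 0.022 2321 [0.058 0.108 0.119]
  x 0.028 377 [0.071 0.077 0.1  ]
  x 0.035 362 [0.071 0.081 0.083]
  x 0.042 297 [0.071 0.082 0.088]
(384, 512, 3)
  x -0.041 6 [0.012 0.015 0.019]
  x -0.034 5 [0.003 0.018 0.023]
  x -0.028 12 [-0.003  0.004  0.029]
  x -0.02 11 [-0.     0.031  0.037]
  x -0.014 7 [-0.002  0.039  0.047]
  x -0.007 10 [0.    0.051 0.058]
  x 0.0 12 [-0.002  0.031  0.072]
  x 0.007 9 [0.001 0.067 0.075]
  x 0.014 7 [-0.001  0.004  0.113]
  x 0.022 13 [-0.001  0.05   0.071]
  x 0.028 4 [0.001 0.003 0.033]
  x 0.035 8 [-0.002  0.001  0.08 ]
  x 0.042 4 [-0.002 -0.001  0.028]
  x 0.05 3 [-0.003 -0.002  0.001]
  x 0.056 5 [-0.004  0.     0.001]
```

View pics/wr6.png

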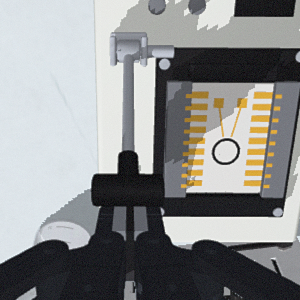

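The lever hasn't moved: the bar is still at 0.87 rad and the finger went down just uphill of it. I'll compare where the fingertip really was in the stored depth with the pose reading.

Run:
```python
from lev import *
for n in("wrist2","wrist4","wrist5"):
    c=np.load(n+".npz"); P=cloud(c); print(n)
    for v in (222,228,232,236,242,250,260): print("  ",v,[ (np.array([(P[v,u]-F)@a for a in(ux,uy,un)])*1000).round(0).tolist()+[c["depth"][v,u].round(3)] for u in (249,259,269)])
```

```text
wrist2
   222 [[-76.0, -51.0, -22.0, np.float32(0.451)], [-76.0, -37.0, -39.0, np.float32(0.468)], [-76.0, -22.0, -39.0, np.float32(0.468)]]
   228 [[-69.0, -50.0, 1.0, np.float32(0.428)], [-69.0, -37.0, 0.0, np.float32(0.429)], [-70.0, -24.0, -0.0, np.float32(0.429)]]
   232 [[-63.0, -50.0, -1.0, np.float32(0.429)], [-64.0, -37.0, -0.0, np.float32(0.429)], [-65.0, -23.0, -1.0, np.float32(0.43)]]
   236 [[-84.0, -48.0, 283.0, np.float32(0.147)], [-84.0, -43.0, 283.0, np.float32(0.147)], [-84.0, -39.0, 283.0, np.float32(0.147)]]
   242 [[-82.0, -47.0, 289.0, np.float32(0.141)], [-82.0, -43.0, 289.0, np.float32(0.141)], [-82.0, -39.0, 289.0, np.float32(0.141)]]
   250 [[-79.0, -47.0, 294.0, np.float32(0.136)], [-79.0, -43.0, 296.0, np.float32(0.134)], [-79.0, -39.0, 296.0, np.float32(0.134)]]
   260 [[-76.0, -47.0, 302.0, np.float32(0.127)], [-76.0, -43.0, 304.0, np.float32(0.126)], [-77.0, -39.0, 304.0, np.float32(0.126)]]
wrist4
   222 [[1.0, -47.0, 61.0, np.float32(0.167)], [-0.0, -42.0, 63.0, np.float32(0.164)], [28.0, -35.0, -1.0, np.float32(0.234)]]
   228 [[2.0, -47.0, 66.0, np.
[... 942 characters left out ...]
oat32(0.251)], [50.0, -36.0, 1.0, np.float32(0.249)]]
   232 [[54.0, -51.0, -0.0, np.float32(0.252)], [53.0, -43.0, 1.0, np.float32(0.25)], [54.0, -35.0, -0.0, np.float32(0.252)]]
   236 [[12.0, -48.0, 96.0, np.float32(0.148)], [12.0, -43.0, 96.0, np.float32(0.148)], [12.0, -38.0, 97.0, np.float32(0.147)]]
   242 [[12.0, -47.0, 103.0, np.float32(0.141)], [12.0, -43.0, 103.0, np.float32(0.141)], [12.0, -39.0, 102.0, np.float32(0.142)]]
   250 [[12.0, -47.0, 110.0, np.float32(0.135)], [12.0, -43.0, 110.0, np.float32(0.134)], [12.0, -39.0, 110.0, np.float32(0.134)]]
   260 [[12.0, -47.0, 119.0, np.float32(0.126)], [11.0, -43.0, 120.0, np.float32(0.125)], [12.0, -39.0, 119.0, np.float32(0.125)]]
```

The depth suggests the visible fingertips end about 28 mm short of the reported TCP. I'll raise clear and check with the outside cameras.

```bash
python3 -m inch '[{"fingers":-1,"dx":0,"dy":0,"dz":-0.5,"rx":0,"ry":0,"rz":0},{"fingers":-1,"dx":0,"dy":0,"dz":-0.5,"rx":0,"ry":0,"rz":0},{"fingers":-1,"dx":0,"dy":0,"dz":-0.5,"rx":0,"ry":0,"rz":0},{"fingers":-1,"dx":0,"dy":0,"dz":-0.5,"rx":0,"ry":0,"rz":0},{"fingers":-1,"dx":0,"dy":0,"dz":-0.4,"rx":0,"ry":0,"rz":0},{"fingers":-1,"dx":0,"dy":0,"dz":0,"rx":0,"ry":0,"rz":0},{"fingers":-1,"dx":0,"dy":0,"dz":0,"rx":0,"ry":0,"rz":0}]'
python3 - <<'E'
from lev import *
p,R,o=st(); print(p)
tiles=[]
for n in("scene","side","wrist"):
    c=arm.read_camera(n); P=cloud(c); q=(P-p)@R; k=(abs(q[...,0])<.03)&(abs(q[...,1])<.04)&(q[...,2]>-.07)&(q[...,2]<.02)&(c["depth"]>0)
    print(n,k.sum())
    for lo in np.arange(-.06,.02,.005):
        s=q[k&(q[...,2]>=lo)&(q[...,2]<lo+.005)]
        if len(s): print("  z",round(lo,3),len(s),"x",s[:,0].min().round(3),s[:,0].max().round(3),"y",s[:,1].min().round(3),s[:,1].max().round(3))
    u,v=proj(c,p)[0]; print("tcp px",u.round(1),v.round(1))
    if n!="wrist":
        im=c["img"].copy(); u0,v0=int(u)-35,int(v)-40; t=cv2.resize(im[v0:v0+60,u0:u0+70],None,fx=5.5,fy=5.5,interpolation=cv2.INTER_CUBIC)
        cv2.circle(t,(int((u-u0+.5)*5.5),int((v-v0+.5)*5.5)),3,(255,0,0),-1); tiles.append(t)
save("tip",np.hstack(tiles))
E
```

```text
time: 13.25
ee_pos: [0.5282, 0.0998, 0.1999]
orientation: [0.173, 0.09, 0.981, -0.016]
force: [0.6, 0.2, -0.2]
finger_gap: 0.005
[0.52820273 0.09981016 0.19990483]
scene 72
  z -0.06 1 x 0.01 0.01 y 0.006 0.006
  z -0.055 2 x 0.009 0.011 y -0.004 0.003
  z -0.05 11 x -0.005 0.012 y -0.015 0.003
  z -0.045 13 x -0.011 0.011 y -0.015 0.005
  z -0.04 8 x -0.01 0.01 y -0.016 0.0
  z -0.035 14 x -0.007 0.011 y -0.016 0.007
  z -0.03 6 x -0.005 0.01 y -0.011 -0.004
  z -0.025 5 x -0.012 0.007 y -0.007 -0.003
tcp px 223.0 153.2
side 90
  z -0.06 8 x -0.011 0.007 y -0.018 -0.0
  z -0.055 13 x -0.01 0.011 y -0.016 0.003
  z -0.05 11 x -0.01 0.011 y -0.018 -0.001
  z -0.045 9 x -0.009 0.01 y -0.017 0.008
  z -0.04 11 x -0.01 0.011 y -0.014 0.005
  z -0.035 12 x -0.01 0.012 y -0.016 0.004
  z -0.03 7 x -0.009 0.008 y -0.009 -0.004
  z -0.025 2 x -0.001 0.004 y -0.006 -0.003
tcp px 241.6 157.9
wrist 5331
  z -0.06 672 x -0.012 0.013 y -0.016 0.017
  z -0.055 259 x 0.007 0.012 y -0.014 0.014
  z -0.05 421 x 0.007 0.012 y -0.014 0.014
  z -0.045 372 x 0.007 0.012 y -0.014 0.013
  z -0.04 354 x 0.006 0.012 y -0.014 0.014
  z -0.035 301 x 0.007 0.012 y -0.014 0.013
  z -0.03 242 x 0.007 0.012 y -0.013 0.013
  z -0.025 38 x 0.011 0.012 y -0.006 0.006
tcp px 259.6 234.3
```

View pics/tip.png

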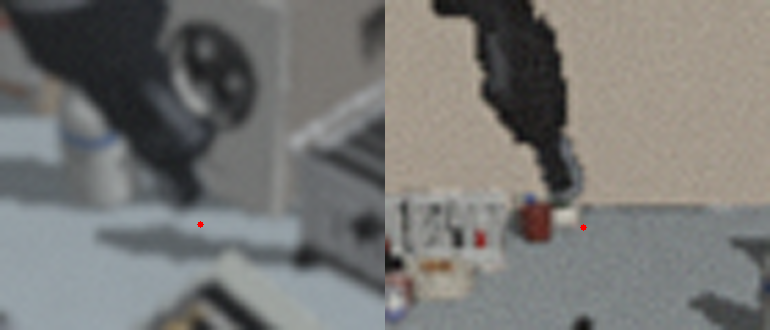

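All three cameras agree that the real finger ends sit about 24 mm behind the reported TCP along tool z, with no sideways offset. From here I use a 24 mm correction, and redo the push from above.

```bash
python3 -m inch '[{"fingers":-1,"dx":0.3,"dy":0,"dz":0,"rx":0,"ry":0,"rz":0},{"fingers":-1,"dx":0.27,"dy":0,"dz":0,"rx":0,"ry":0,"rz":0},{"fingers":-1,"dx":0,"dy":0,"dz":0.3,"rx":0,"ry":0,"rz":0},{"fingers":-1,"dx":0,"dy":0,"dz":0.3,"rx":0,"ry":0,"rz":0},{"fingers":-1,"dx":0,"dy":0,"dz":0.1,"rx":0,"ry":0,"rz":0},{"fingers":-1,"dx":-0.09,"dy":0,"dz":0.1,"rx":0,"ry":0,"rz":0},{"fingers":-1,"dx":-0.08,"dy":0,"dz":0.09,"rx":0,"ry":0,"rz":0},{"fingers":-1,"dx":-0.07,"dy":0,"dz":0.09,"rx":0,"ry":0,"rz":0},{"fingers":-1,"dx":-0.07,"dy":0,"dz":0.1,"rx":0,"ry":0,"rz":0},{"fingers":-1,"dx":-0.06,"dy":0,"dz":0.1,"rx":0,"ry":0,"rz":0},{"fingers":-1,"dx":-0.05,"dy":0,"dz":0.11,"rx":0,"ry":0,"rz":0},{"fingers":-1,"dx":0,"dy":0,"dz":0,"rx":0,"ry":0,"rz":0}]'
python3 - <<'E'
from lev import *
p,R,o=st(); print("tcp face",[round((p-F)@a,4) for a in(ux,uy,un)],turn(R),[o["force"]@a for a in(ux,uy,un)])
from chk import rod; rod()
E
```

```text
time: 14.6
ee_pos: [0.5428, 0.0968, 0.1356]
orientation: [0.172, 0.09, 0.981, -0.016]
force: [0.0, -0.3, -0.2]
finger_gap: -0.001
tcp face [np.float64(0.0249), np.float64(-0.043), np.float64(0.0686)] [ 0.   -0.01  0.  ] [np.float64(0.018892269273624814), np.float64(-0.2504242205815355), np.float64(-0.2007587068831665)]
  x -0.041 143 [0.014 0.015 0.017]
  x -0.034 134 [0.    0.019 0.025]
  x -0.028 134 [-0.001  0.028  0.033]
  x -0.02 138 [-0.     0.036  0.041]
  x -0.014 147 [0.    0.044 0.049]
  x -0.007 174 [-0.     0.053  0.06 ]
  x 0.0 301 [0.    0.064 0.071]
  x 0.007 217 [0.    0.073 0.074]
  x 0.014 906 [0.094 0.115 0.127]
  x 0.022 153 [0.126 0.127 0.128]
  x 0.028 130 [0.126 0.127 0.127]
  x 0.035 83 [0.126 0.127 0.127]
  x 0.042 92 [-0.001  0.     0.001]
  x 0.05 92 [-0.001  0.     0.001]
  x 0.056 43 [-0.001  0.     0.001]
```

I had the sign reversed: the tip is higher than the TCP, so it passed above the bar. Redo, 48 mm lower.

```bash
python3 -m inch '[{"fingers":-1,"dx":0.21,"dy":0,"dz":0,"rx":0,"ry":0,"rz":0},{"fingers":-1,"dx":0.21,"dy":0,"dz":0,"rx":0,"ry":0,"rz":0},{"fingers":-1,"dx":0,"dy":0,"dz":0.16,"rx":0,"ry":0,"rz":0},{"fingers":-1,"dx":0,"dy":0,"dz":0.16,"rx":0,"ry":0,"rz":0},{"fingers":-1,"dx":-0.07,"dy":0,"dz":0.12,"rx":0,"ry":0,"rz":0},{"fingers":-1,"dx":-0.08,"dy":0,"dz":0.09,"rx":0,"ry":0,"rz":0},{"fingers":-1,"dx":-0.07,"dy":0,"dz":0.09,"rx":0,"ry":0,"rz":0},{"fingers":-1,"dx":-0.07,"dy":0,"dz":0.1,"rx":0,"ry":0,"rz":0},{"fingers":-1,"dx":-0.06,"dy":0,"dz":0.1,"rx":0,"ry":0,"rz":0},{"fingers":-1,"dx":-0.05,"dy":0,"dz":0.11,"rx":0,"ry":0,"rz":0},{"fingers":-1,"dx":0,"dy":0,"dz":0,"rx":0,"ry":0,"rz":0}]'
python3 - <<'E'
from lev import *
p,R,o=st(); print("tcp face",[round((p-F)@a,4) for a in(ux,uy,un)],turn(R),[o["force"]@a for a in(ux,uy,un)])
from chk import rod; rod()
E
```

```text
time: 15.75
ee_pos: [0.5565, 0.0942, 0.0907]
orientation: [0.171, 0.09, 0.981, -0.016]
force: [0.1, 0.2, 0.6]
finger_gap: 0.002
tcp face [np.float64(0.0227), np.float64(-0.0431), np.float64(0.0216)] [-0.   -0.03  0.  ] [np.float64(0.28479607474225294), np.float64(0.25967856594267136), np.float64(0.4824599955671907)]
  x -0.041 223 [0.014 0.015 0.016]
  x -0.034 187 [0.    0.014 0.016]
  x -0.028 190 [-0.     0.016  0.019]
  x -0.02 195 [-0.     0.019  0.021]
  x -0.014 190 [-0.001  0.022  0.024]
  x -0.007 192 [-0.     0.024  0.026]
  x 0.0 190 [-0.     0.027  0.029]
  x 0.007 257 [-0.     0.03   0.111]
  x 0.014 2874 [0.034 0.095 0.127]
  x 0.022 401 [0.001 0.087 0.106]
  x 0.028 479 [0.079 0.09  0.096]
  x 0.035 93 [0.079 0.086 0.094]
```

The lever follows now (about 0.38 rad). Continue to the stop.

```bash
python3 -m inch '[{"fingers":-1,"dx":-0.07,"dy":0,"dz":0.11,"rx":0,"ry":0,"rz":0},{"fingers":-1,"dx":-0.05,"dy":0,"dz":0.12,"rx":0,"ry":0,"rz":0},{"fingers":-1,"dx":-0.03,"dy":0,"dz":0.12,"rx":0,"ry":0,"rz":0},{"fingers":-1,"dx":-0.02,"dy":0,"dz":0.12,"rx":0,"ry":0,"rz":0},{"fingers":-1,"dx":-0.01,"dy":0,"dz":0.08,"rx":0,"ry":0,"rz":0},{"fingers":-1,"dx":0,"dy":0,"dz":0.04,"rx":0,"ry":0,"rz":0},{"fingers":-1,"dx":0,"dy":0,"dz":0.04,"rx":0,"ry":0,"rz":0},{"fingers":-1,"dx":0,"dy":0,"dz":0,"rx":0,"ry":0,"rz":0}]'
python3 - <<'E'
from lev import *
p,R,o=st(); print("tcp face",[round((p-F)@a,4) for a in(ux,uy,un)],turn(R),[o["force"]@a for a in(ux,uy,un)])
from chk import rod; rod()
E
```

```text
time: 16.6
ee_pos: [0.5755, 0.0911, 0.0681]
orientation: [0.173, 0.09, 0.981, -0.016]
force: [-19.1, 1.7, 27.1]
finger_gap: 0.003
tcp face [np.float64(0.033), np.float64(-0.0427), np.float64(-0.0062)] [0.   0.   0.01] [np.float64(-8.681797852637775), np.float64(-1.8124883481969707), np.float64(31.955798537887325)]
  x -0.041 341 [0.014 0.015 0.016]
  x -0.034 277 [0.    0.012 0.015]
  x -0.028 272 [-0.     0.011  0.013]
  x -0.02 260 [-0.     0.011  0.013]
  x -0.014 239 [-0.001  0.011  0.013]
  x -0.007 228 [-0.001  0.011  0.012]
  x 0.0 227 [-0.001  0.011  0.013]
  x 0.007 217 [-0.001  0.011  0.013]
  x 0.014 259 [-0.     0.011  0.085]
  x 0.022 2793 [0.012 0.069 0.099]
  x 0.028 421 [0.013 0.057 0.081]
  x 0.035 357 [0.051 0.061 0.063]
  x 0.042 329 [0.051 0.062 0.069]
```

Hard stop reached: the rod lies flat (11–13 mm over the face), reaction about 32 N, and contact puts the tip offset at about 22 mm. Lift, go upright, open, and check.

```bash
python3 -m inch '[{"fingers":-1,"dx":0,"dy":0,"dz":-0.3,"rx":0,"ry":0,"rz":0},{"fingers":-1,"dx":0,"dy":0,"dz":-0.6,"rx":0,"ry":0,"rz":0},{"fingers":-1,"dx":0,"dy":0,"dz":-0.6,"rx":0,"ry":0,"rz":0},{"fingers":-1,"dx":0,"dy":0,"dz":-0.6,"rx":0,"ry":0,"rz":0},{"fingers":-1,"dx":0,"dy":0,"dz":-0.6,"rx":0,"ry":0,"rz":0},{"fingers":1,"dx":0,"dy":0,"dz":0,"rx":0,"ry":0.83,"rz":0},{"fingers":1,"dx":0,"dy":0,"dz":0,"rx":0,"ry":0.83,"rz":0},{"fingers":1,"dx":0,"dy":0,"dz":0,"rx":0,"ry":0.83,"rz":0},{"fingers":1,"dx":0,"dy":0,"dz":0,"rx":0,"ry":0.84,"rz":0},{"fingers":1,"dx":0,"dy":0,"dz":0,"rx":0,"ry":0,"rz":0},{"fingers":1,"dx":0,"dy":0,"dz":0,"rx":0,"ry":0,"rz":0}]'
python3 - <<'E'
from lev import *
from chk import rod
yaw=np.arctan2(ux[1],ux[0]); Rv=np.column_stack([[-np.cos(yaw),-np.sin(yaw),0],uy,[0,0,-1]])
p,R,o=st(); print(p,turn(R,Rv),o["joints"].round(2)); w=np.array([.5033,-.1564,.2]); print((Rv.T@(w-p)/.05).round(2))
print("lever");c=rod()
np.savez("wrist7.npz",**c); P=cloud(c); q=(P-p)@R; k=(abs(q[...,0])<.03)&(abs(q[...,1])<.07)&(q[...,2]>-.07)&(q[...,2]<.02)&(c["depth"]>0)
s=q[k]; print("open tips z",np.percentile(s[:,2],[50,90,99,100]).round(4))
E
```

```text
time: 17.75
ee_pos: [0.5313, 0.099, 0.1917]
orientation: [-0.0, 0.092, 0.996, -0.0]
force: [0.4, -0.4, -0.1]
finger_gap: 0.991
[0.53128317 0.0989688  0.19167117] [-0. -0. -0.] [ 0.04  0.25 -0.08  1.23 -0.    0.22]
[-0.38 -5.12 -0.17]
lever
  x -0.041 63 [0.014 0.015 0.016]
  x -0.034 77 [-0.001  0.012  0.015]
  x -0.028 61 [-0.     0.011  0.013]
  x -0.02 62 [-0.     0.011  0.013]
  x -0.014 66 [-0.001  0.011  0.013]
  x -0.007 62 [-0.     0.012  0.013]
  x 0.0 71 [-0.001  0.011  0.013]
  x 0.007 69 [-0.     0.011  0.013]
  x 0.014 72 [-0.001  0.011  0.013]
  x 0.022 63 [0.009 0.013 0.015]
  x 0.028 72 [0.011 0.014 0.015]
  x 0.035 72 [0.014 0.016 0.017]
  x 0.042 63 [-0.001  0.     0.014]
  x 0.05 64 [-0.001  0.     0.001]
  x 0.056 71 [-0.001  0.     0.001]
open tips z [-0.0548 -0.0404 -0.0349 -0.0326]
```

Lever stays down: rod at 11–13 mm and bar top at 16 mm all along. Go over the pen.

```bash
python3 -m inch '[{"fingers":1,"dx":-0.03,"dy":-0.42,"dz":-0.1,"rx":0,"ry":0,"rz":0},{"fingers":1,"dx":-0.03,"dy":-0.42,"dz":-0.07,"rx":0,"ry":0,"rz":0},{"fingers":1,"dx":-0.03,"dy":-0.42,"dz":0,"rx":0,"ry":0,"rz":0},{"fingers":1,"dx":-0.03,"dy":-0.43,"dz":0,"rx":0,"ry":0,"rz":0},{"fingers":1,"dx":-0.03,"dy":-0.43,"dz":0,"rx":0,"ry":0,"rz":0},{"fingers":1,"dx":-0.03,"dy":-0.43,"dz":0,"rx":0,"ry":0,"rz":0},{"fingers":1,"dx":-0.03,"dy":-0.43,"dz":0,"rx":0,"ry":0,"rz":0},{"fingers":1,"dx":-0.03,"dy":-0.43,"dz":0,"rx":0,"ry":0,"rz":0},{"fingers":1,"dx":-0.03,"dy":-0.43,"dz":0,"rx":0,"ry":0,"rz":0},{"fingers":1,"dx":-0.03,"dy":-0.43,"dz":0,"rx":0,"ry":0,"rz":0},{"fingers":1,"dx":-0.04,"dy":-0.43,"dz":0,"rx":0,"ry":0,"rz":0},{"fingers":1,"dx":-0.04,"dy":-0.42,"dz":0,"rx":0,"ry":0,"rz":0},{"fingers":1,"dx":0,"dy":0,"dz":0,"rx":0,"ry":0,"rz":0},{"fingers":1,"dx":0,"dy":0,"dz":0,"rx":0,"ry":0,"rz":0}]'
cat > pen.py <<'E'
from lev import *
from scipy.optimize import least_squares
yaw=np.arctan2(ux[1],ux[0]); Rv=np.column_stack([[-np.cos(yaw),-np.sin(yaw),0],uy,[0,0,-1]])
E
python3 - <<'E'
from pen import *
p,R,o=st(); print(p,turn(R,Rv),o["joints"].round(2))
c=arm.read_camera("wrist"); P=cloud(c).reshape(-1,3); s=P[(abs(P[:,0]-.503)<.03)&(abs(P[:,1]+.156)<.03)]
for lo,hi,rad in((.09,.137,.010),(.03,.075,.0175)):
    t=s[(s[:,2]>lo)&(s[:,2]<hi)][:,:2]
    if len(t)>20: q=least_squares(lambda a:np.linalg.norm(t-a,axis=1)-rad,[.503,-.156],loss="soft_l1",f_scale=.001); print(rad,q.x,len(t),abs(q.fun).mean())
t=s[(s[:,2]>.14)&(s[:,2]<.19)]; print("top z",np.percentile(t[:,2],[50,95,99]) if len(t) else None)
w=np.array([.5033,-.1564,.094]); print((Rv.T@(w-p)/.05).round(2))
E
```

```text
time: 19.2
ee_pos: [0.5023, -0.1555, 0.2015]
orientation: [0.001, 0.092, 0.996, 0.0]
force: [-0.0, -0.1, -0.2]
finger_gap: 0.998
[ 0.50226155 -0.15550065  0.20149805] [ 0.    0.01 -0.  ] [-0.45  0.22 -0.1   1.25  0.   -0.27]
0.01 [ 0.50321893 -0.15630058] 348 0.0002011432306947433
0.0175 [ 0.50344928 -0.15620478] 260 0.00013019345039400423
top z [0.17401947 0.17690757 0.17745372]
[-0.02 -0.01  2.15]
```

```bash
python3 -m inch '[{"fingers":1,"dx":-0.02,"dy":-0.01,"dz":0.35,"rx":0,"ry":0,"rz":0},{"fingers":1,"dx":0,"dy":0,"dz":0.36,"rx":0,"ry":0,"rz":0},{"fingers":1,"dx":0,"dy":0,"dz":0.36,"rx":0,"ry":0,"rz":0},{"fingers":1,"dx":0,"dy":0,"dz":0.36,"rx":0,"ry":0,"rz":0},{"fingers":1,"dx":0,"dy":0,"dz":0.36,"rx":0,"ry":0,"rz":0},{"fingers":1,"dx":0,"dy":0,"dz":0.36,"rx":0,"ry":0,"rz":0},{"fingers":1,"dx":0,"dy":0,"dz":0,"rx":0,"ry":0,"rz":0},{"fingers":-1,"dx":0,"dy":0,"dz":0,"rx":0,"ry":0,"rz":0},{"fingers":-1,"dx":0,"dy":0,"dz":0,"rx":0,"ry":0,"rz":0},{"fingers":-1,"dx":0,"dy":0,"dz":0,"rx":0,"ry":0,"rz":0},{"fingers":-1,"dx":0,"dy":0,"dz":0,"rx":0,"ry":0,"rz":0},{"fingers":-1,"dx":0,"dy":0,"dz":0,"rx":0,"ry":0,"rz":0},{"fingers":-1,"dx":0,"dy":0,"dz":0,"rx":0,"ry":0,"rz":0},{"fingers":-1,"dx":0,"dy":0,"dz":0,"rx":0,"ry":0,"rz":0}]'
```

```text
time: 20.65
ee_pos: [0.5043, -0.1568, 0.0944]
orientation: [0.001, 0.092, 0.996, 0.0]
force: [-0.2, 1.0, 6.2]
finger_gap: 0.215
```

Gripped on about an 18 mm opening. Lift 110 mm and measure the pen in hand.

```bash
python3 -m inch '[{"fingers":-1,"dx":0,"dy":0,"dz":-0.2,"rx":0,"ry":0,"rz":0},{"fingers":-1,"dx":0,"dy":0,"dz":-0.3,"rx":0,"ry":0,"rz":0},{"fingers":-1,"dx":0,"dy":0,"dz":-0.3,"rx":0,"ry":0,"rz":0},{"fingers":-1,"dx":0,"dy":0,"dz":-0.4,"rx":0,"ry":0,"rz":0},{"fingers":-1,"dx":0,"dy":0,"dz":-0.5,"rx":0,"ry":0,"rz":0},{"fingers":-1,"dx":0,"dy":0,"dz":-0.5,"rx":0,"ry":0,"rz":0},{"fingers":-1,"dx":0,"dy":0,"dz":0,"rx":0,"ry":0,"rz":0},{"fingers":-1,"dx":0,"dy":0,"dz":0,"rx":0,"ry":0,"rz":0}]'
cat > inhand.py <<'E'
from pen import *
def meas(show=None):
    p,R,o=st(); print(p.round(4),"force",o["force"].round(1),"gap",round(float(o["finger_gap"]),3))
    for n in("scene","side","wrist"):
        c=arm.read_camera(n); P=cloud(c); q=(P-p)@R
        k=(c["depth"]>0)&(np.hypot(q[...,0],q[...,1])<.022)&(q[...,2]>-.02)&(q[...,2]<.095); s=q[k]
        if len(s)<15: print(n,len(s)); continue
        fl=s[np.hypot(s[:,0],s[:,1])>0.0]
        out=[]
        for lo in np.arange(-.02,.095,.01):
            t=s[(s[:,2]>=lo)&(s[:,2]<lo+.01)]
            if len(t)>5: out.append((round(lo*1000),len(t),t[:,:2].mean(0).round(4).tolist()))
        b=s[(s[:,2]>-.015)&(s[:,2]<.003)]
        print(n,len(s),"zmax",np.percentile(s[:,2],[90,99,100]).round(4)); print("   ",out)
        if show and n==show:
            u,v=proj(c,p+.03*R[:,2])[0].astype(int); save("inhand",cv2.resize(c["img"][v-45:v+45,u-45:u+45],None,fx=5,fy=5,interpolation=cv2.INTER_CUBIC))
        np.savez(f"ih_{n}.npz",**c)
E
python3 -c "
from inhand import *
meas()"
```

```text
time: 21.45
ee_pos: [0.504, -0.1569, 0.2039]
orientation: [0.0, 0.092, 0.996, -0.0]
force: [-0.5, 0.2, -1.5]
finger_gap: 0.219
[ 0.504  -0.1569  0.2039] force [-0.5  0.2 -1.5] gap 0.219
scene 141 zmax [0.0426 0.0692 0.0699]
    [(-20, 18, [0.0073, -0.0038]), (-10, 18, [0.0072, -0.0046]), (0, 44, [0.0054, -0.0045]), (10, 15, [0.0073, -0.0058]), (20, 18, [0.0065, -0.0049]), (30, 12, [0.0052, -0.0034]), (40, 6, [0.0043, -0.0035]), (60, 6, [0.0024, -0.0004])]
side 160 zmax [0.0469 0.0682 0.0699]
    [(-20, 24, [0.0028, -0.0076]), (-10, 23, [0.002, -0.0073]), (0, 40, [0.002, -0.0075]), (10, 15, [0.0026, -0.0071]), (20, 21, [0.0028, -0.0055]), (30, 15, [0.0028, -0.0052]), (40, 7, [0.0033, -0.0033]), (50, 8, [0.0036, -0.0007]), (60, 7, [0.0037, -0.0003])]
wrist 1518 zmax [0.0107 0.07   0.0741]
    [(-20, 291, [0.0104, 0.0007]), (-10, 271, [0.0101, 0.0006]), (0, 664, [0.0091, 0.0006]), (10, 199, [0.0101, 0.0008]), (30, 22, [0.0093, 0.001]), (40, 16, [0.0076, 0.0001]), (50, 7, [0.0058, 0.0008]), (60, 31, [0.0041, 0.001]), (70, 15, [0.0046, 0.0004])]
```

```bash
cat > axis.py <<'E'
from pen import *
def fit(names=("wrist","scene","side"),live=False):
    p,R,o=st(); Q=[]
    for n in names:
        c=arm.read_camera(n) if live else np.load(f"ih_{n}.npz"); P=cloud(c); q=(P-p)@R
        k=(c["depth"]>0)&(np.hypot(q[...,0]-.001,q[...,1])<.014)&(q[...,2]>-.02)&(q[...,2]<.0745)
        s=q[k]; Q.append(s)
        for sel in (s,) if n=="wrist" else ():pass
    def rad(h): # h from tip
        return np.interp(h,[0,.001,.003,.0139,.0141,.0199,.0201,.045,.0615],[.002,.0028,.003,.003,.003,.003,.0035,.009,.009])
    for n,s in zip(names,Q):
        b=s[(s[:,2]<.005)|(s[:,2]>.055)]; r=np.where(b[:,2]<.005,.010,.0031)
        def f(a): c=np.column_stack([a[0]+a[2]*b[:,2],a[1]+a[3]*b[:,2]]); return (np.linalg.norm(b[:,:2]-c,axis=1)-r)*np.where(b[:,2]>.05,3,1)
        g=least_squares(f,[.0015,.0005,0,0],loss="soft_l1",f_scale=.0007)
        a=g.x; print(n,len(b),"axis at z=-.03",(a[:2]-.03*a[2:]).round(4),"at tip .0744",(a[:2]+.0744*a[2:]).round(4),"tilt deg",np.degrees(a[2:]).round(2),"res",abs(g.fun).mean().round(5))
E
python3 -c "
from axis import *
fit()"
```

```text
wrist 696 axis at z=-.03 [0.0012 0.0003] at tip .0744 [0.0004 0.0004] tilt deg [-0.43  0.09] res 0.00026
scene 52 axis at z=-.03 [-0.0008  0.0006] at tip .0744 [ 0.0007 -0.0009] tilt deg [ 0.87 -0.84] res 0.00156
side 75 axis at z=-.03 [ 0.0023 -0.0004] at tip .0744 [0.0018 0.0022] tilt deg [-0.25  1.42] res 0.0011
```

Pen tip sits at tool (0.5, 0.4, 74.4) mm, tilt under 0.5°, so it was gripped well. Carry it over the tester and tilt square to the chip.

```bash
python3 -m inch '[{"fingers":-1,"dx":0.06,"dy":0.2,"dz":0,"rx":0,"ry":0,"rz":0},{"fingers":-1,"dx":0.06,"dy":0.4,"dz":0,"rx":0,"ry":0,"rz":0},{"fingers":-1,"dx":0.06,"dy":0.4,"dz":0,"rx":0,"ry":0,"rz":0},{"fingers":-1,"dx":0.06,"dy":0.4,"dz":0,"rx":0,"ry":0,"rz":0},{"fingers":-1,"dx":0.06,"dy":0.4,"dz":0,"rx":0,"ry":0,"rz":0},{"fingers":-1,"dx":0.06,"dy":0.4,"dz":0,"rx":0,"ry":0,"rz":0},{"fingers":-1,"dx":0.06,"dy":0.4,"dz":0,"rx":0,"ry":0,"rz":0},{"fingers":-1,"dx":0.06,"dy":0.4,"dz":0,"rx":0,"ry":0,"rz":0},{"fingers":-1,"dx":0.06,"dy":0.4,"dz":0,"rx":0,"ry":0,"rz":0},{"fingers":-1,"dx":0.06,"dy":0.4,"dz":0,"rx":0,"ry":0,"rz":0},{"fingers":-1,"dx":0.06,"dy":0.4,"dz":0,"rx":0,"ry":0,"rz":0},{"fingers":-1,"dx":0.06,"dy":0.4,"dz":0,"rx":0,"ry":0,"rz":0},{"fingers":-1,"dx":0.05,"dy":0.4,"dz":0,"rx":0,"ry":0,"rz":0},{"fingers":-1,"dx":0.05,"dy":0.4,"dz":0,"rx":0,"ry":0,"rz":0},{"fingers":-1,"dx":0,"dy":0.4,"dz":0,"rx":0,"ry":0,"rz":0},{"fingers":-1,"dx":0,"dy":0.35,"dz":0,"rx":0,"ry":0,"rz":0},{"fingers":-1,"dx":0,"dy":0,"dz":0,"rx":0,"ry":0,"rz":0},{"fingers":-1,"dx":0,"dy":0,"dz":0,"rx":0,"ry":0,"rz":0}]'
python3 -m inch '[{"fingers":-1,"dx":0,"dy":0,"dz":0,"rx":0,"ry":-0.55,"rz":0},{"fingers":-1,"dx":0,"dy":0,"dz":0,"rx":0,"ry":-0.55,"rz":0},{"fingers":-1,"dx":0,"dy":0,"dz":0,"rx":0,"ry":-0.56,"rz":0},{"fingers":-1,"dx":0,"dy":0,"dz":0,"rx":0,"ry":-0.56,"rz":0},{"fingers":-1,"dx":0,"dy":0,"dz":0,"rx":0,"ry":-0.56,"rz":0},{"fingers":-1,"dx":0,"dy":0,"dz":0,"rx":0,"ry":-0.56,"rz":0},{"fingers":-1,"dx":0,"dy":0,"dz":0,"rx":0,"ry":0,"rz":0},{"fingers":-1,"dx":0,"dy":0,"dz":0,"rx":0,"ry":0,"rz":0}]'
cat > go.py <<'E'
from axis import *
spot=f["spot"]; L=np.array([.0006,.0004,.0744])
def rep(h=0.):
    p,R,o=st(); tip=p+R@L; d=tip-spot
    print(p.round(4),"turn",turn(R),"released tip vs spot (x,y,n) mm",[round(1000*float(d@a),2) for a in(ux,uy,un)],"force n",round(float(o["force"]@un),2),"t",o["time"])
    print("to spot+h in tool units",(R.T@(spot+h*un-tip)/.05).round(3))
E
python3 -c "
from go import *
rep(.015); fit(('wrist',),live=True)"
```

```text
time: 23.4
ee_pos: [0.5187, 0.1535, 0.203]
orientation: [-0.001, 0.091, 0.996, -0.0]
force: [-0.1, -0.0, -0.8]
finger_gap: 0.222
time: 24.2
ee_pos: [0.5189, 0.1526, 0.2037]
orientation: [0.173, 0.09, 0.981, -0.016]
force: [0.2, 0.1, 0.1]
finger_gap: 0.219
[0.5189 0.1526 0.2037] turn [ 0. -0. -0.] released tip vs spot (x,y,n) mm [5.47, -0.4, 58.72] force n 0.06 t 24.2
to spot+h in tool units [0.109 0.008 0.875]
wrist 694 axis at z=-.03 [0.0012 0.0003] at tip .0744 [0.0005 0.0005] tilt deg [-0.41  0.09] res 0.00026
```

```bash
python3 -m inch '[{"fingers":-1,"dx":0.03,"dy":0,"dz":0.25,"rx":0,"ry":0,"rz":0},{"fingers":-1,"dx":0.03,"dy":0,"dz":0.25,"rx":0,"ry":0,"rz":0},{"fingers":-1,"dx":0.03,"dy":0.01,"dz":0.25,"rx":0,"ry":0,"rz":0},{"fingers":-1,"dx":0.02,"dy":0,"dz":0.13,"rx":0,"ry":0,"rz":0},{"fingers":-1,"dx":0,"dy":0,"dz":0,"rx":0,"ry":0,"rz":0},{"fingers":-1,"dx":0,"dy":0,"dz":0,"rx":0,"ry":0,"rz":0}]'
python3 - <<'E'
from go import *
rep(-.006)
c=arm.read_camera("wrist"); p,R,o=st(); u,v=proj(c,spot)[0]; print("spot px",u,v,"tip px",proj(c,p+R@L))
a,b=int(u)-50,int(v)-45; im=cv2.resize(c["img"][b:b+80,a:a+100],None,fx=6,fy=6,interpolation=cv2.INTER_CUBIC)
cv2.drawMarker(im,(int((u-a+.5)*6),int((v-b+.5)*6)),(255,0,0),cv2.MARKER_CROSS,10,1); save("hover",im)
E
```

```text
time: 24.85
ee_pos: [0.5298, 0.1517, 0.1607]
orientation: [0.173, 0.09, 0.981, -0.016]
force: [-0.5, 0.5, -0.4]
finger_gap: 0.219
[0.5298 0.1517 0.1607] turn [ 0.  0. -0.] released tip vs spot (x,y,n) mm [1.07, 0.7, 14.58] force n -0.17 t 24.85
to spot+h in tool units [ 0.022 -0.014  0.411]
spot px 258.8445105078566 183.74197473801635 tip px [[259.94396249 190.78886245]]
```

View pics/hover.png

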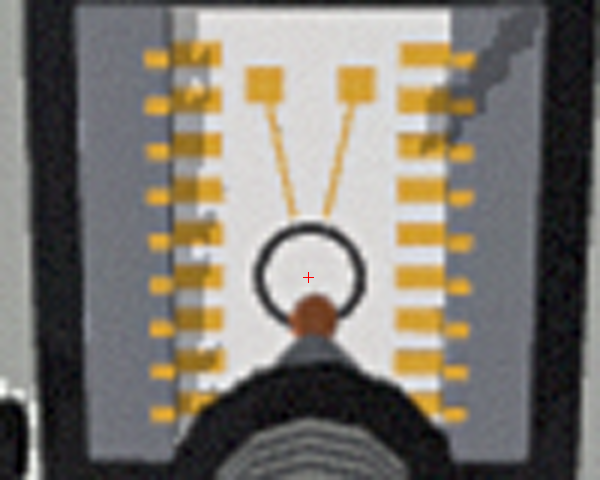

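The spot marker sits at the ring's centre (308,277), the copper tip is seen at (315,318) as predicted, and the contact bars cover the chip edges. Correct sideways and descend near contact.

```bash
python3 -m inch '[{"fingers":-1,"dx":0.02,"dy":-0.01,"dz":0.06,"rx":0,"ry":0.03,"rz":0},{"fingers":-1,"dx":0,"dy":0,"dz":0.06,"rx":0,"ry":0,"rz":0},{"fingers":-1,"dx":0,"dy":0,"dz":0.06,"rx":0,"ry":0,"rz":0},{"fingers":-1,"dx":0,"dy":0,"dz":0.06,"rx":0,"ry":0,"rz":0},{"fingers":-1,"dx":0,"dy":0,"dz":0,"rx":0,"ry":0,"rz":0}]'
python3 -c "
from go import *
rep(-.006)"
python3 -m inch '[{"fingers":-1,"dx":0,"dy":0,"dz":0.05,"rx":0,"ry":0,"rz":0},{"fingers":-1,"dx":0,"dy":0,"dz":0.03,"rx":0,"ry":0,"rz":0},{"fingers":-1,"dx":0,"dy":0,"dz":0,"rx":0,"ry":0,"rz":0},{"fingers":-1,"dx":0,"dy":0,"dz":0,"rx":0,"ry":0,"rz":0}]'
cat >> go.py <<'E'
def avg(n=8):
    F_=[]
    for _ in range(n): arm.read_camera("side"); F_.append(arm.get_obs()["force"]@un)
    print("mean normal force",np.mean(F_).round(2),"+-",(np.std(F_)/n**.5).round(2))
E
python3 -c "
from go import *
rep(-.006); avg()"
```

```text
time: 25.4
ee_pos: [0.5321, 0.1507, 0.1483]
orientation: [0.171, 0.09, 0.981, -0.016]
force: [0.6, 0.6, -0.9]
finger_gap: 0.218
[0.5321 0.1507 0.1483] turn [ 0.   -0.03  0.  ] released tip vs spot (x,y,n) mm [-1.16, 0.12, 2.06] force n -1.02 t 25.4
to spot+h in tool units [-0.024 -0.002  0.161]
time: 25.8
ee_pos: [0.5339, 0.1506, 0.1453]
orientation: [0.172, 0.09, 0.981, -0.016]
force: [-0.8, -1.0, 1.2]
finger_gap: 0.214
[0.5339 0.1506 0.1453] turn [ 0.01 -0.02  0.  ] released tip vs spot (x,y,n) mm [-0.47, 0.37, -1.29] force n 1.34 t 25.8
to spot+h in tool units [-0.01  -0.007  0.094]
mean normal force 0.62 +- 0.19
```

```bash
python3 -m inch '[{"fingers":-1,"dx":0,"dy":0,"dz":0.03,"rx":0,"ry":0,"rz":0},{"fingers":-1,"dx":0,"dy":0,"dz":0.03,"rx":0,"ry":0,"rz":0},{"fingers":-1,"dx":0,"dy":0,"dz":0,"rx":0,"ry":0,"rz":0},{"fingers":-1,"dx":0,"dy":0,"dz":0,"rx":0,"ry":0,"rz":0}]'
python3 -c "
from go import *
rep(-.006); avg(); rep(-.006)"
```

```text
time: 26.6
ee_pos: [0.5348, 0.1504, 0.1424]
orientation: [0.172, 0.09, 0.981, -0.016]
force: [-1.9, -0.3, 1.7]
finger_gap: 0.215
[0.5348 0.1504 0.1424] turn [ 0.01 -0.02  0.  ] released tip vs spot (x,y,n) mm [-0.56, 0.34, -4.43] force n 2.18 t 26.6
to spot+h in tool units [-0.011 -0.007  0.031]
mean normal force 2.09 +- 0.15
[0.5348 0.1504 0.1424] turn [ 0.   -0.02  0.  ] released tip vs spot (x,y,n) mm [-0.6, 0.31, -4.42] force n 2.9 t 27.0
to spot+h in tool units [-0.012 -0.006  0.031]
```

```bash
python3 -m inch '[{"fingers":-1,"dx":0,"dy":0,"dz":0.03,"rx":0,"ry":0,"rz":0},{"fingers":-1,"dx":0,"dy":0,"dz":0.02,"rx":0,"ry":0,"rz":0},{"fingers":-1,"dx":0,"dy":0,"dz":0,"rx":0,"ry":0,"rz":0},{"fingers":-1,"dx":0,"dy":0,"dz":0,"rx":0,"ry":0,"rz":0}]'
python3 - <<'E'
from go import *
rep(-.006); avg(); fit(('wrist',),live=True)
from chk import rod
c=rod(); p,R,o=st(); u,v=proj(c,spot)[0]; a,b=int(u)-60,int(v)-60
w=cv2.resize(c["img"][b:b+120,a:a+120],None,fx=3.3,fy=3.3,interpolation=cv2.INTER_CUBIC)
s=arm.read_camera("scene"); u,v=proj(s,spot)[0]; a,b=int(u)-30,int(v)-35
t=cv2.resize(s["img"][b:b+60,a:a+60],(396,396),interpolation=cv2.INTER_CUBIC); save("fin",np.hstack([w,t]))
# nose: where the 7 mm nose ends along the tool, from the wrist depth
P=cloud(c); q=(P-p)@R; k=(np.hypot(q[...,0],q[...,1])<.009)&(q[...,2]>.03)&(q[...,2]<.08); z=q[k][:,2]; print("max z",np.percentile(z,[50,90,99]).round(4))
E
```

```text
time: 27.4
ee_pos: [0.5357, 0.1502, 0.14]
orientation: [0.172, 0.09, 0.981, -0.016]
force: [-0.3, 0.6, 3.5]
finger_gap: 0.217
[0.5357 0.1502 0.14  ] turn [ 0.   -0.02  0.  ] released tip vs spot (x,y,n) mm [-0.58, 0.3, -6.92] force n 3.46 t 27.4
to spot+h in tool units [-0.012 -0.006 -0.019]
mean normal force 3.44 +- 0.19
wrist 1400 axis at z=-.03 [-0.0001  0.0005] at tip .0744 [ 0.0058 -0.0003] tilt deg [ 3.22 -0.42] res 0.00913
  x -0.041 130 [0.014 0.015 0.016]
  x -0.034 101 [-0.     0.012  0.014]
  x -0.028 121 [-0.001  0.011  0.013]
  x -0.02 119 [-0.001  0.011  0.013]
  x -0.014 111 [-0.001  0.011  0.013]
  x -0.007 117 [-0.001  0.011  0.013]
  x 0.0 106 [-0.     0.011  0.013]
  x 0.007 112 [-0.001  0.01   0.013]
  x 0.014 108 [-0.001  0.011  0.013]
  x 0.022 133 [-0.001  0.012  0.015]
  x 0.028 123 [0.002 0.014 0.016]
  x 0.035 81 [0.014 0.015 0.017]
  x 0.042 12 [-0.001  0.     0.001]
  x 0.05 79 [-0.001  0.     0.001]
  x 0.056 79 [-0.001  0.     0.001]
max z [0.0671 0.0681 0.0688]
```

View pics/fin.png

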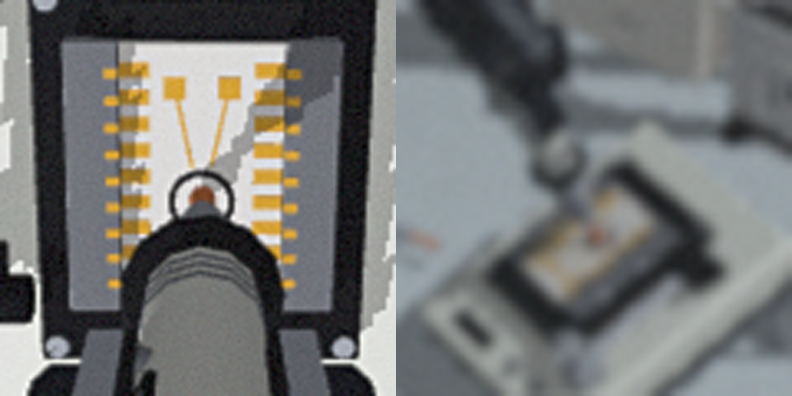

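Tip inside the ring, lever down. Force (3.4 N plus about 0.8 N of pen weight, so about 4.2 N) and geometry (6.6–6.9 mm) both put it near half sprung. Handing in.

```bash
python3 -c "
from bench import arm
print(arm.job_done()); o=arm.get_obs(); print(o['time'],o['ee_pos'],o['force'])"
```

```text
the job is handed in; nothing more can be done
None
the job is handed in; nothing more can be done
```

I lowered the lever to its hard stop, then took the larger white pen out of its stand and pressed it into the dark ring, square to the chip. I handed the job in at about 28 s, still holding it there. No verdict came back.

**Last checks**
- **Lever:** down before and after the pen was fetched. The rod lies 11–13 mm over the face and the bar top at 16 mm, and the stop pushed back with about 32 N.
- **Tip position:** about 0.6 mm from the ring centre by the arm's pose, and inside the ring in the final picture.
- **Squareness:** the tool is within about 0.2° of square. In the air the pen sat about 0.4° off the tool. The last camera fit of the pen's tilt (3.2°) is not usable because it caught chip points, so squareness while pressing rests on those two figures.
- **Press:** about 4.2 N including the pen's weight, which means about 6.4 mm of spring. Geometry gives 6.6–6.9 mm, slightly over half (6 mm) and well short of bottoming at 12 mm.

**What went wrong or disagreed**
- The reported TCP lies about 22–24 mm beyond the real finger ends. All three cameras and the contact at the lever stop agree on this. Because of it, my first pushes partly slid over or missed the bar, so the lever went down in several passes.
- An early lever approach at 50° tilt stopped near joint 3's limit with no contact. I used 20° instead.
- I used about 14 pictures, past the budget of 10.
- I did not re-measure the beakers, bottle and tip box at the end. No contact near them was noticed.

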